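# Pack a blood sample for the courier

## Task

Pack the blood tube for the courier. First stand the empty canister in the round recess and the cold block in the oblong recess of the grey transport box, both fully down; then move the blood tube, kept upright, from the rack into the canister, put the cap on the canister, and last close the box with its hood, seated all round on the ledge. Leave the kidney dish, marker and thermometer where they are.

Things in the scene. Friction and masses are not known exactly. Their poses are not given: they have to be found in the camera images.
- box_base: Lower half of the transport box, grey foam, fixed. Origin: centre of underside, z up. A plug 140 (x) x 110 (y) mm, tapering to 130 x 98 mm at its top, z = 44 mm, stands inside a ledge 160 x 130 mm, top z = 20 mm. Two recesses in the plug, floors at z = 8 mm: round, 57 mm across, at x = -34 mm, y = 0, for the canister; oblong, 31 mm in x by 91 mm in y, at x = +40 mm, y = 0, for the cold block.
- canister: Open white round canister, upright: body 50 mm across up to a shoulder at z = 62 mm, then a neck tapering from 40 to 35 mm across at z = 72 mm. Dark lining with one central hole for the tube, 19 mm across, flaring to 26 mm at the mouth, floor at z = 12 mm. Origin: centre of its underside, z along its axis. 90 g.
- cap: The canister's cap: white, ribbed, round, 51 mm across, 41 mm high, closed on top, open below (bore 45 mm, 38 mm deep), standing on its open rim. Slips loosely over the neck, no turning, and rests on the shoulder (origin 62 mm above the canister's). Origin: centre of its lower rim, z up. 35 g.
- cold_block: Hard-shell cold block (ice brick), pale, standing on its long narrow edge: 24 mm (x) by 84 mm (y) by 62 mm high, edges rounded. Origin: centre of its underside, z up. 180 g; either way round is right.
- blood_tube: Stoppered blood tube, upright in the rack: glass 12.4 mm across, stopper 16 mm across from z = 66 to the top at z = 84 mm. Origin: centre of its lower end, z up its axis. Seated in the canister its lower end is 12 mm above the canister's underside and 24 mm stand out of the neck. 14 g.
- tube_rack: White tube rack at the front of the work, fixed to the worktop, 52 mm (x) by 140 mm (y) by 58 mm high, two rows of holes. The only tube in it stands in the hole at x = -12 mm, y = 0 of the rack, its lower end 4 mm above the worktop, with 30 mm standing out above the rack. Origin: centre of its underside.
- hood: Upper half of the box: deep grey hood, open below. 160 (x) x 130 (y) mm, 99 mm to its flat roof, walls 6 mm (inside 148 x 118, 93 deep). On the roof a bar handle along x, 98 mm long, 16 mm wide, z = 113 to 127 mm, gap below it. Origin: centre of the lower rim, z up. Closed: long side along the box's (either way round), rim on the ledge (origin 20 mm above box_base's). About 250 g.
- dish: Bystander: an empty steel kidney dish, 100 x 202 x 32 mm, at the left of the work. Origin: centre of its underside.
- marker: Bystander: a black felt marker, 137 mm long, 15 mm thick, lying behind the work. Origin: below its middle.
- thermometer: Bystander: a white digital thermometer, 129 mm long, 12 mm high, lying at the right of the work. Origin: below its middle.
Not all that is in view belongs to the job. Of the things that look like the cold_block, take the one that is farthest to the robot's left at the start.

How it is judged:
On the way, in this order (a step that is already met when the one before it is completed fails the run):
1. canister and cold block stand fully down in their recesses of the box (x of canister in the frame of box_base between -0.042 and -0.026 m and y of canister in the frame of box_base between -0.008 and 0.008 m and z of canister in the frame of box_base between 0.003 and 0.013 m and angle between each of canister, cold_block's own z axis and vertical below 0.12 rad and x of cold_block in the frame of box_base between 0.032 and 0.048 m and y of cold_block in the frame of box_base between -0.008 and 0.008 m and z of cold_block in the frame of box_base between 0.003 and 0.013 m), for 0.2 s.
2. the blood tube stands in the canister (horizontal distance between blood_tube and canister below 0.008 m and z of blood_tube in the frame of canister between 0.007 and 0.017 m and angle between blood_tube's own z axis and vertical below 0.2 rad and x of canister in the frame of box_base between -0.042 and -0.026 m and y of canister in the frame of box_base between -0.008 and 0.008 m and z of canister in the frame of box_base between 0.003 and 0.013 m and angle between canister's own z axis and vertical below 0.12 rad), for 0.2 s.
3. the cap sits on the canister, resting on its shoulder (horizontal distance between cap and canister below 0.006 m and z of cap in the frame of canister between 0.058 and 0.066 m and angle between cap's own z axis and vertical below 0.1 rad and horizontal distance between blood_tube and canister below 0.008 m and z of blood_tube in the frame of canister between 0.007 and 0.017 m and angle between blood_tube's own z axis and vertical below 0.2 rad), for 0.2 s.
4. the hood sits on the ledge of the box (x of hood in the frame of box_base between -0.009 and 0.009 m and y of hood in the frame of box_base between -0.009 and 0.009 m and z of hood in the frame of box_base between 0.016 and 0.024 m and angle between hood's own z axis and vertical below 0.06 rad and angle between the x axis of hood and the x axis of box_base, either way round below 0.15 rad and horizontal distance between cap and canister below 0.006 m and z of cap in the frame of canister between 0.058 and 0.066 m and angle between cap's own z axis and vertical below 0.1 rad), for 0.2 s.
At the end, for the whole second after the job is handed in: Canister and cold block upright in their recesses (8 mm sideways, 5 mm in height), tube in the canister (8, 5 mm), cap on its shoulder (6, 4 mm), hood on the ledge (9, 4 mm, aligned within 0.15 rad); all at rest (all of step 2 and all of step 4 and x of cold_block in the frame of box_base between 0.032 and 0.048 m and y of cold_block in the frame of box_base between -0.008 and 0.008 m and z of cold_block in the frame of box_base between 0.003 and 0.013 m and angle between cold_block's own z axis and vertical below 0.12 rad and linear speed of each of canister, cold_block, blood_tube, cap, hood below 0.02 m/s); the robot touches nothing.
It fails at once if the blood tube is tipped over (more than 0.7 rad) (angle between blood_tube's own z axis and vertical above 0.7 rad).
It fails at once if the kidney dish is pushed away (more than 30 mm) (distance of dish from where it was at the start of the episode above 0.03 m).
It fails at once if the marker is pushed away (more than 30 mm) (distance of marker from where it was at the start of the episode above 0.03 m).
It fails at once if the thermometer is pushed away (more than 30 mm) (distance of thermometer from where it was at the start of the episode above 0.03 m).
It also fails if it takes over 147 s, if anything falls off the work surface, if the arm or the gripper's body presses on something with over 40 N, if the wrist force passes 120 N, or if a joint passes its speed limit or range.

## Robot

A 7-joint arm with a two-finger parallel gripper is mounted at the origin on a cart in front of the work surface, level with it; the furniture and walls round the work are solid. World frame = base frame: x ahead of the robot, y to its left, z up, the work surface at z = 0. Lengths are in m, angles in rad, forces in N, time in s.
With the tool pointing down it reaches from about 0.35 to 0.9 m from the base axis. Payload 7.2 kg.
Tool frame: the origin (TCP) lies where the fingers leave the gripper's body, on its centre line; the fingertips stand 73 mm ahead of it and the grasp point (between the pads) lies 54 mm ahead of it; z points along the fingers, y is the line along which they close (so a half turn about z gives the same grasp; the last joint's range is limited). The gripper opens to 85 mm and grips with 20 to 120 N. Pads are 22 mm wide; open, the fingers measure 114 mm over their backs; the gripper's body (76 mm by 85 mm) begins 54 mm behind the grasp point. The pads swing forward as they close: fully open they stand 13 mm farther back than shut.
Start: joints at [-1.362, 0.411, -0.013, 1.596, 0.006, 1.134, -0.082], TCP at [0.171, 0.601, 0.304] pointing down, gripper open.
Joint ranges: [-2.95, 2.95], [-0.29, 1.99], [-1.47, 1.44], [0.14, 2.54], [-1.03, 4.17], [0.13, 1.85], [-2.86, 2.86]. Speed limits (rad/s): [2.39, 2.39, 3.01, 3.01, 3.14, 3.14, 3.14].

## Interface

Orientations are given as a 3x3 rotation matrix whose columns are the frame's x, y, z axes.
In Python, from bench import env, viewer gives the robot as it stands.
- The arm moves only by the tool play_rows, never from a script. Its argument "commands" is a list of rows, each an object of numbers: "tx", "ty", "tz": the shift along the tool's x, y, z in m; "wx", "wy", "wz": the turn, a rotation vector about the tool's x, y, z in degrees. In form: [{"tx": .., "ty": .., "tz": .., "wx": .., "wy": .., "wz": ..}, ...]. A call has 1 to 20 rows; each row shifts and turns the commanded pose from where the row before left it, along the tool's axes as they then stand; what a row does not reach is not made up. A row lasts 1/8 s, in which the tool goes at most 62.5 mm and 10.7 degrees, less where a joint would pass 70% of its speed; a pose out of reach is approached as far as the arm can. A call is refused whole if a number of a shift passes 0.0625 or a number of a turn 10.7, either way. A call with a gripper value outside its range is refused whole. "fingers" is the finger opening in m, from 0 to 0.0854, set as the call begins (left out, the last holds). The fingers move at their own pace and stop on an object; "newtons" is the grip in N (left out, the last holds). Time passes only in rows, so rows that do not move let the fingers close. It gives the time, the measured TCP pose, the force, the opening and the grip force at its end, in the units of the state.
- env.get_state(): the state, without advancing time (a new reading comes with each control period).
- viewer.capture(name): name is "scene" or "top" or "wrist"; returns the picture (400x640x3 uint8, red, green, blue); there is no depth.
- viewer.camera_info(name): a dict with "camera_matrix" (3x3 intrinsics, pixels), "eye" and "attitude" of the camera in the world. Camera axes: x right, y down, z forward; pixel columns grow to the right and rows downward; lengths in m; the calibration is good to about 2 mm. A picture is of the moment at which its call begins: read the wrist's pose just before it. camera_info takes no time and is no camera call; for the wrist camera it gives the pose at the moment of the call.
- env.job_done(): hands the job in; it is judged then, once.
Trained networks look in the newest picture that a camera, given by its name, has taken for a name from the list of things; names that differ only in an ending like _2 or _b are one class to them, and where a whole thing is asked for, a point or a joint stands for the part that bears it (a point fixed in the world has none). Each returns a list of dicts, best first, with "score" (0 to 1); they miss things now and then, are a little off and sometimes report something else, mostly with a low value. They report only what shows in the picture. A call takes as long as a camera call. They do not tell look-alikes from the thing itself.
- viewer.silhouettes(camera, target): "pixels" (400x640 bool, what is visible of it) and "pixel" ([column, row] in pixels, amid what is visible of it).
- viewer.pinpoint(camera, target): "pixel" ([column, row] in pixels: a listed point, or the origin of a listed thing).
The state is a dict: "time": time; "qpos": joint angles; "dq": joint speeds; "joint_efforts": joint torques, N m; "eef_pos": TCP position; "eef_rot": TCP orientation; "wrist_force": force on the tool from outside, world axes, zero at the start; "wrist_torque": the same for the moment, N m; "width": finger opening in m; "finger_force": force on a finger pad.
Only numpy, scipy, OpenCV 4.12 (cv2) and the standard library are available. Lean on these libraries where they do the work, as an engineer would, in place of code of your own. Each camera call takes 0.05 s, during which the arm holds its last target. There are 200 camera calls.

## Working session

There is one attempt and no reset: what is moved stays moved. The work goes in short steps, Python scripts to look and compute and a tool call to move; the robot and the scene stay as the last step left them, time stands still between calls to the robot, and variables do not carry over. Pictures are saved under pics/ and viewed, at most 17 in all, crops included, and the job is handed in when it is done.

Besides the shell and the picture viewer there is one more tool, called after ">>>" as a command line: name --argument value ..., lists and objects as JSON in quotes. play_rows: Moves the arm, as the interface text tells. Its arguments: {"type":"object","properties":{"commands":{"type":"array","items":{"type":"object","properties":{"tx":{"type":"number"},"ty":{"type":"number"},"tz":{"type":"number"},"wx":{"type":"number"},"wy":{"type":"number"},"wz":{"type":"number"}}}},"fingers":{"type":"number"},"newtons":{"type":"number"}},"required":["commands"]}

```bash
ls; mkdir -p pics; python3 - <<'E'
from bench import env, viewer
import cv2,numpy as np
np.set_printoptions(precision=4,suppress=True)
s=env.get_state();print(s['time'],s['eef_pos'],s['eef_rot'].tolist() if hasattr(s['eef_rot'],'tolist') else s['eef_rot'],s['width'])
for c in ['top','scene','wrist']:
    im=viewer.capture(c);cv2.imwrite(f'pics/{c}0.png',cv2.cvtColor(np.asarray(im),cv2.COLOR_RGB2BGR))
    i=viewer.camera_info(c);print(c,i)
for c in ['top','scene']:
    for n in ['box_base','canister','cap','cold_block','blood_tube','tube_rack','hood','dish','marker','thermometer']:
        r=viewer.pinpoint(c,n);print(c,n,[(np.round(d['pixel'],1).tolist(),round(d['score'],2)) for d in r][:4])
E
```

```text
pics
0.0 [0.1707 0.6008 0.303 ] [[-0.9619358817066249, 0.27327502335768866, -0.0003479858516000857], [0.27327522326034176, 0.9619345185931539, -0.0016230498968652664], [-0.00010879939584039508, -0.0016563658448824367, -0.9999986223064907]] 0.08547949288107819
top {'camera_matrix': array([[493.9161,   0.    , 328.8538],
       [  0.    , 493.9161, 195.7239],
       [  0.    ,   0.    ,   1.    ]]), 'eye': array([0.3154, 0.0389, 1.7715]), 'attitude': array([[-0.0141, -0.9893,  0.145 ],
       [-0.9999,  0.0131, -0.008 ],
       [ 0.006 , -0.1451, -0.9894]])}
scene {'camera_matrix': array([[377.5666,   0.    , 319.7463],
       [  0.    , 377.5666, 201.4921],
       [  0.    ,   0.    ,   1.    ]]), 'eye': array([ 0.0861, -0.6762,  0.6578]), 'attitude': array([[ 0.832 , -0.3164,  0.4556],
       [-0.5546, -0.489 ,  0.6733],
       [ 0.0097, -0.8129, -0.5823]])}
wrist {'camera_matrix': array([[353.9261,   0.    , 321.595 ],
       [  0.    , 353.9261, 198.5617],
       [  0.    ,   0.    ,   1.    ]]), 'eye': array([0.0918, 0.6235, 0.3729]), 'attitude': array([[ 0.2733,  0.9115,  0.3073]
[... 355 characters left out ...]
47)]
top tube_rack [([364.1, 234.0], 0.55), ([362.3, 236.4], 0.41)]
top hood [([298.6, 189.6], 0.82)]
top dish [([219.9, 181.3], 0.7)]
top marker [([337.5, 138.1], 0.61)]
top thermometer [([437.9, 169.4], 0.49)]
scene box_base [([374.9, 249.5], 0.57)]
scene canister [([366.4, 316.6], 0.97)]
scene cap [([233.8, 180.1], 0.66)]
scene cold_block [([441.1, 222.8], 0.93), ([329.7, 214.7], 0.81), ([269.9, 215.1], 0.69), ([318.3, 344.3], 0.62)]
scene blood_tube [([303.1, 261.0], 0.51)]
scene tube_rack [([308.2, 255.5], 0.82)]
scene hood [([313.2, 193.7], 0.85)]
scene dish [([276.2, 153.6], 0.79), ([308.9, 257.8], 0.74)]
scene marker [([387.4, 194.9], 0.63)]
scene thermometer [([458.1, 295.1], 0.63)]
```

```bash
python3 - <<'E'
import cv2
a=cv2.imread('pics/top0.png')[90:300,180:480];cv2.imwrite('pics/topc.png',cv2.resize(a,(800,560),interpolation=cv2.INTER_CUBIC))
a=cv2.imread('pics/scene0.png')[120:380,190:510];cv2.imwrite('pics/scenec.png',cv2.resize(a,(738,600),interpolation=cv2.INTER_CUBIC))
E
```

```text
(no output)
```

View pics/topc.png

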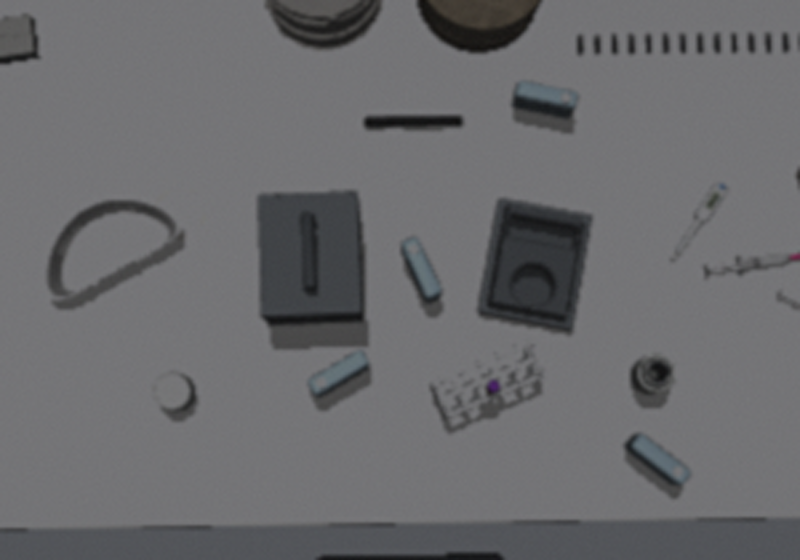

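View pics/scenec.png

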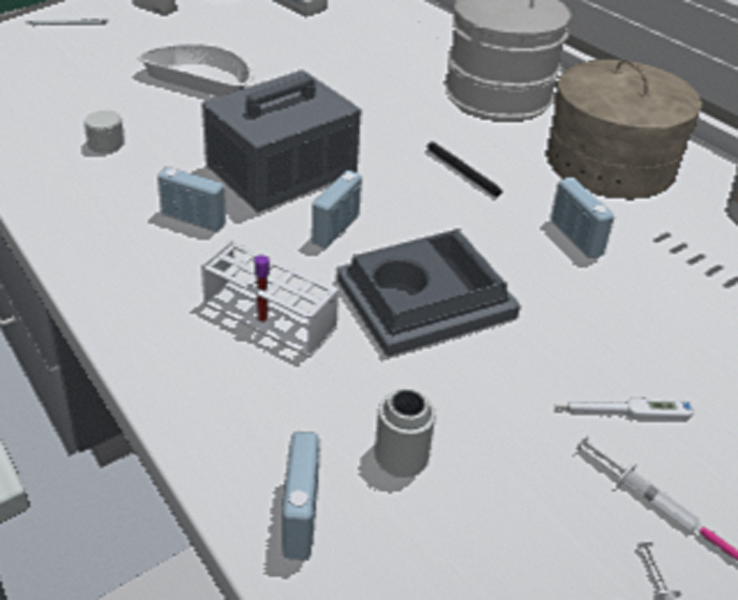

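The top view shows four cold-block look-alikes. The one farthest left (+y) is at top pixel ~(306,230). The hood is at (298,189), the box at (380,186), the canister at (424,230), the cap at (246,237) and the tube at (365,235). Next I fit the poses by silhouette.

```bash
cat > h.py <<'E'
from bench import env, viewer
import cv2,numpy as np
from scipy.optimize import minimize
np.set_printoptions(precision=4,suppress=True)
def box(lx,ly,z0,z1,x0=0,y0=0): return [(x0+sx*lx/2,y0+sy*ly/2,z) for sx in(-1,1) for sy in(-1,1) for z in(z0,z1)]
def cyl(d,z0,z1): return [(d/2*np.cos(a),d/2*np.sin(a),z) for a in np.linspace(0,2*np.pi,32,endpoint=False) for z in(z0,z1)]
# lists of convex parts (union)
M={'box_base':[box(.16,.13,0,.02),box(.14,.11,.02,.021)+box(.13,.098,.043,.044)],
'canister':[cyl(.05,0,.062),cyl(.04,.062,.063)+cyl(.035,.071,.072)],
'cap':[cyl(.051,0,.041)],'cold_block':[box(.024,.084,0,.062)],
'hood':[box(.16,.13,0,.099),box(.098,.016,.099,.127)],
'tube_rack':[box(.052,.14,0,.058)],'dish':[box(.1,.202,0,.032)],'marker':[box(.137,.015,0,.015)],'thermometer':[box(.129,.018,0,.012)],
'blood_tube':[cyl(.016,.066,.084)]}
def proj(ci,P):
    c=(np.asarray(P)-ci['eye'])@ci['attitude']; q=c@np.asarray(ci['camera_matrix']).T
    return q[:,:2]/q[:,2:]
def ray(ci,px,z):
    d=np.asarray(ci['attitude'])@np.linalg.solve(ci['camera_matrix'],[px[0],px[1],1]); e=np.asarray(ci['eye'])
    return e+d*(z-e[2])/d[2]
def mask(ci,name,p,z0=0,S=4):
    m=np.zeros((400*S//1,640*S),np.uint8); c,s=np.cos(p[2]),np.sin(p[2])
    for part in M[name]:
        P=np.array(part); W=np.c_[p[0]+c*P[:,0]-s*P[:,1],p[1]+s*P[:,0]+c*P[:,1],P[:,2]+z0]
        h=cv2.convexHull((proj(ci,W)).astype(np.float32))
        cv2.fillPoly(m,[np.round(((h+.5)*S-.5)*16).astype(np.int32)],255,shift=4)
    return cv2.resize(m,(640,400),interpolation=cv2.INTER_AREA)/255.
def fit(name,views,p0,z0=0,dp=(.008,.008,.15)):
    """views: list of (ci,mask)"""
    def cost(p):
        t=0
        for ci,m in views:
            k=mask(ci,name,p,z0); t+=np.abs(k-m).sum()/m.sum()
        return t/len(views)
    best=None
    for y in ([0] if dp[2]==0 else [0]):
        sim=np.array([p0]*4,float)
        for i in range(3): sim[i+1,i]+=dp[i]
        r=minimize(cost,p0,method='Nelder-Mead',options=dict(initial_simplex=sim,xatol=2e-4,fatol=1e-4,maxiter=120))
        if best is None or r.fun<best.fun: best=r
    return best.x,best.fun
def sil(cam,name,near=None):
    r=viewer.silhouettes(cam,name)
    if near is not None: r=sorted(r,key=lambda d:np.hypot(*(np.array(d['pixel'])-near)))
    return r
def tool(s,P):
    "shift in tool axes from TCP to world point P"
    return np.asarray(s['eef_rot']).T@(np.asarray(P)-s['eef_pos'])
def show(s): 
    R=np.asarray(s['eef_rot']);print('t',s['time'],'tcp',s['eef_pos'],'yaw y-axis deg',np.degrees(np.arctan2(R[1,1],R[0,1])),'w',s['width'],'F',s['wrist_force'],s['finger_force'])
E
python3 - <<'E'
from h import *
show(env.get_state())
ct,cs=viewer.camera_info('top'),viewer.camera_info('scene')
viewer.capture('top');viewer.capture('scene')
tp={'box_base':[379.8,185.7],'canister':[424,229],'cap':[246,238],'cold_block':[305.8,230.1],'hood':[298,189],'tube_rack':[364,234],'blood_tube':[364,235]}
for n,px in tp.items():
    z={'hood':.06,'blood_tube':.075}.get(n,.02)
    g=ray(ct,px,z); a=sil('top',n,px)[:1]; b=sil('scene',n,proj(cs,[g])[0])[:1]
    best=None
    vs=[(ct,a[0]['pixels'].astype(float))] if a else []
    if b: vs.append((cs,b[0]['pixels'].astype(float)))
    for c,d in (('t',a),('s',b)):
        if d: print(n,c,d[0]['pixel'],round(d[0]['score'],2),d[0]['pixels'].sum())
    if n in('blood_tube',): continue
    for y in ([0] if n in('canister','cap') else np.arange(4)*np.pi/4):
        r=fit(n,vs,[g[0],g[1],y],dp=(.008,.008,.2) if n not in('canister','cap') else (.008,.008,.0001))
        if best is None or r[1]<best[1]: best=r
    print('   guess',g,'fit',best[0][:2],'yaw',np.degrees(best[0][2]),'cost',best[1])
for n,px in {'dish':[219.9,181.3],'marker':[337.5,138],'thermometer':[437.9,169.4]}.items(): print(n,ray(ct,px,.01))
d=viewer.pinpoint('top','blood_tube');print(ray(ct,(180+493/800*300,90+386/560*210),.088))
E
```

```text
t 1.15 tcp [0.1708 0.6012 0.3039] yaw y-axis deg 74.14212004553333 w 0.08518999632094282 F [1.179  0.842  0.0052] 0.0
box_base s [373.9, 245.9] 0.93 2721
   guess [ 0.6061 -0.1591  0.02  ] fit [ 0.6012 -0.1625] yaw 167.2719272600968 cost 0.04956511086610315
canister t [423.6, 230.3] 0.73 202
canister s [366.4, 307.9] 0.82 825
   guess [ 0.4482 -0.3117  0.02  ] fit [ 0.446  -0.3101] yaw 0.0028215470854225906 cost 0.13169122794632404
cap s [231.3, 175.9] 0.64 272
   guess [0.4249 0.3198 0.02  ] fit [0.433  0.3201] yaw -0.0010034663842956937 cost 0.09702998846597463
cold_block t [305.3, 229.5] 0.6 214
cold_block s [272.1, 205.3] 0.81 581
   guess [0.45   0.1082 0.02  ] fit [0.4516 0.1049] yaw 29.309359120082146 cost 0.15180033729514775
hood t [294.7, 187.2] 0.84 1929
hood s [309.5, 181.5] 0.94 3085
   guess [0.5915 0.1329 0.06  ] fit [0.6033 0.1389] yaw 1.4774773040257168 cost 0.04921667589815677
tube_rack t [359.7, 232.5] 0.95 605
tube_rack s [307.4, 251.6] 0.68 1455
   guess [ 0.4333 -0.098   0.02  ] fit [ 0.4414 -0.0902] yaw 23.059085165657304 cost 0.21306533553184415
blood_tube s [305.6, 244.5] 0.48 177
dish [0.6315 0.4177 0.01  ]
marker [ 0.7871 -0.0101  0.01  ]
thermometer [ 0.6651 -0.3734  0.01  ]
[ 0.4262 -0.0956  0.088 ]
```

>>> play_rows --commands '[{"tx": -0.031, "ty": -0.0385}, {"tx": -0.031, "ty": -0.0385}, {"tx": -0.031, "ty": -0.0385}, {"tx": -0.031, "ty": -0.0385}, {"tx": -0.031, "ty": -0.0385}, {"tx": -0.031, "ty": -0.0385}, {"tx": -0.031, "ty": -0.0385}, {"tx": -0.031, "ty": -0.0385}, {"tx": -0.031, "ty": -0.0385}, {"tx": -0.031, "ty": -0.0385}, {"tx": -0.031, "ty": -0.0385}, {"tx": -0.031, "ty": -0.0385}, {"tx": -0.031, "ty": -0.0385}, {"tx": -0.031, "ty": -0.0385}, {"tx": -0.031, "ty": -0.0385}, {"tx": -0.031, "ty": -0.0385}, {"tx": -0.031, "ty": -0.0385}, {"tx": -0.031, "ty": -0.0385}, {"wz": -3.2}, {}]'

```text
validation failed for argument at $.co...
```

>>> play_rows --commands '[{"tx": -0.031, "ty": -0.0385, "tz": 0, "wx": 0, "wy": 0, "wz": 0}, {"tx": -0.031, "ty": -0.0385, "tz": 0, "wx": 0, "wy": 0, "wz": 0}, {"tx": -0.031, "ty": -0.0385, "tz": 0, "wx": 0, "wy": 0, "wz": 0}, {"tx": -0.031, "ty": -0.0385, "tz": 0, "wx": 0, "wy": 0, "wz": 0}, {"tx": -0.031, "ty": -0.0385, "tz": 0, "wx": 0, "wy": 0, "wz": 0}, {"tx": -0.031, "ty": -0.0385, "tz": 0, "wx": 0, "wy": 0, "wz": 0}, {"tx": -0.031, "ty": -0.0385, "tz": 0, "wx": 0, "wy": 0, "wz": 0}, {"tx": -0.031, "ty": -0.0385, "tz": 0, "wx": 0, "wy": 0, "wz": 0}, {"tx": -0.031, "ty": -0.0385, "tz": 0, "wx": 0, "wy": 0, "wz": 0}, {"tx": -0.031, "ty": -0.0385, "tz": 0, "wx": 0, "wy": 0, "wz": 0}, {"tx": -0.031, "ty": -0.0385, "tz": 0, "wx": 0, "wy": 0, "wz": 0}, {"tx": -0.031, "ty": -0.0385, "tz": 0, "wx": 0, "wy": 0, "wz": 0}, {"tx": -0.031, "ty": -0.0385, "tz": 0, "wx": 0, "wy": 0, "wz": 0}, {"tx": -0.031, "ty": -0.0385, "tz": 0, "wx": 0, "wy": 0, "wz": 0}, {"tx": -0.031, "ty": -0.0385, "tz": 0, "wx": 0, "wy": 0, "wz": 0}, {"tx": -0.031, "ty": -0.0385, "tz": 0, "wx": 0, "wy": 0, "wz": 0}, {"tx": -0.031, "ty": -0.0385, "tz": 0, "wx": 0, "wy": 0, "wz": 0}, {"tx": -0.031, "ty": -0.0385, "tz": 0, "wx": 0, "wy": 0, "wz": 0}, {"tx": 0, "ty": 0, "tz": 0, "wx": 0, "wy": 0, "wz": -3.2}, {"tx": 0, "ty": 0, "tz": 0, "wx": 0, "wy": 0, "wz": 0}]'

```text
time: 4.5
eef_pos: [0.5181, -0.2183, 0.3036]
eef_rot: [[-0.975, 0.22, -0.001], [0.22, 0.975, 0.0], [0.001, -0.0, -1.0]]
wrist_force: [0.3, -0.3, -1.1]
width: 0.0854
finger_force: 0.0
```

```bash
cat >> h.py <<'E'
def wfit(guess,save=None):
    "guess: {name:(x,y,yaw)}; one wrist picture, fit each"
    ci=viewer.camera_info('wrist'); im=viewer.capture('wrist')
    if save: cv2.imwrite(save,cv2.cvtColor(np.asarray(im),cv2.COLOR_RGB2BGR))
    for n,g in guess.items():
        zc={'blood_tube':.079}.get(n,.03); z0=.004 if n=='blood_tube' else 0
        px=proj(ci,[[g[0],g[1],zc]])[0]; r=sil('wrist',n,px)
        if not r: print(n,'none');continue
        m=r[0]['pixels'].astype(float); rnd=n in('canister','cap','blood_tube')
        b=fit(n,[(ci,m)],list(g),z0=z0,dp=(.008,.008,1e-4 if rnd else .1))
        print(n,'sc %.2f'%r[0]['score'],'px',np.round(r[0]['pixel']),'exp',np.round(px),'fit',b[0][:2],'yaw %.1f'%np.degrees(b[0][2]),'cost %.3f'%b[1])
    return ci,im
E
python3 - <<'E'
from h import *
ci,im=wfit({'box_base':(.601,-.1625,-.222),'canister':(.446,-.310,0),'tube_rack':(.441,-.09,.4),'blood_tube':(.426,-.0956,0)},'pics/w1.png')
print(ci['eye']);r=viewer.pinpoint('wrist','box_base');print([(d['pixel'],d['score']) for d in r])
E
```

```text
box_base sc 0.81 px [386. 216.] exp [390. 230.] fit [ 0.6006 -0.1639] yaw -11.7 cost 0.052
canister sc 0.97 px [205. 114.] exp [210. 115.] fit [ 0.4468 -0.3113] yaw 0.0 cost 0.030
tube_rack sc 0.60 px [442.  56.] exp [441.  54.] fit [ 0.4413 -0.0932] yaw 22.2 cost 0.110
blood_tube sc 0.65 px [448.  36.] exp [453.  31.] fit [ 0.4308 -0.0986] yaw -0.0 cost 0.171
[ 0.438  -0.2002  0.3734]
[([383.6, 221.4], 0.58)]
```

View pics/w1.png

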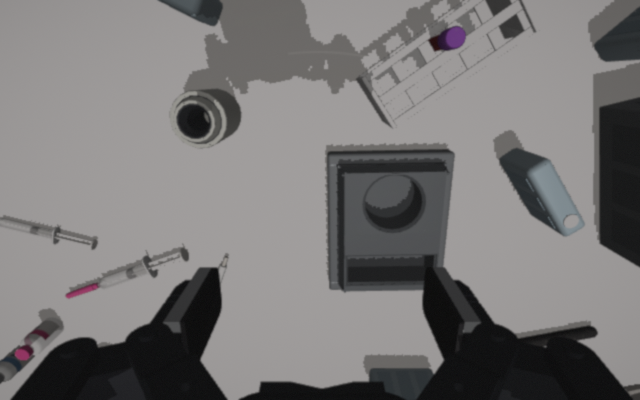

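>>> play_rows --commands '[{"tx": 0.0163, "ty": -0.0355, "tz": 0, "wx": 0, "wy": 0, "wz": 0}, {"tx": 0.0163, "ty": -0.0355, "tz": 0, "wx": 0, "wy": 0, "wz": 0}, {"tx": 0.0163, "ty": -0.0355, "tz": 0, "wx": 0, "wy": 0, "wz": 0}, {"tx": 0, "ty": 0, "tz": 0.0393, "wx": 0, "wy": 0, "wz": 0}, {"tx": 0, "ty": 0, "tz": 0.0393, "wx": 0, "wy": 0, "wz": 0}, {"tx": 0, "ty": 0, "tz": 0.0393, "wx": 0, "wy": 0, "wz": 0}, {"tx": 0, "ty": 0, "tz": 0.0393, "wx": 0, "wy": 0, "wz": 0}, {"tx": 0, "ty": 0, "tz": 0.0393, "wx": 0, "wy": 0, "wz": 0}, {"tx": 0, "ty": 0, "tz": 0, "wx": 0, "wy": 0, "wz": 0}]'

```text
time: 5.92
eef_pos: [0.4459, -0.3099, 0.1054]
eef_rot: [[-0.976, 0.219, -0.005], [0.219, 0.976, 0.002], [0.005, 0.001, -1.0]]
wrist_force: [-0.3, 0.2, 1.2]
width: 0.0857
finger_force: 0.0
```

>>> play_rows --commands '[{"tx": 0, "ty": 0, "tz": 0, "wx": 0, "wy": 0, "wz": 0}, {"tx": 0, "ty": 0, "tz": 0, "wx": 0, "wy": 0, "wz": 0}, {"tx": 0, "ty": 0, "tz": 0, "wx": 0, "wy": 0, "wz": 0}, {"tx": 0, "ty": 0, "tz": 0, "wx": 0, "wy": 0, "wz": 0}, {"tx": 0, "ty": 0, "tz": 0, "wx": 0, "wy": 0, "wz": 0}, {"tx": 0, "ty": 0, "tz": 0, "wx": 0, "wy": 0, "wz": 0}]' --fingers 0.03 --newtons 30

```text
time: 6.68
eef_pos: [0.4481, -0.3116, 0.1093]
eef_rot: [[-0.976, 0.219, 0.003], [0.219, 0.976, -0.001], [-0.003, -0.0, -1.0]]
wrist_force: [-0.6, 0.9, 6.3]
width: 0.0474
finger_force: 30.3
```

```bash
python3 - <<'E'
from h import *
s=env.get_state();show(s)
ci=viewer.camera_info('wrist')
im=viewer.capture('wrist');cv2.imwrite('pics/w2.png',cv2.cvtColor(np.asarray(im),cv2.COLOR_RGB2BGR))
r=sil('wrist','canister')[:1]
if r:
  b=fit('canister',[(ci,r[0]['pixels'].astype(float))],[.4468,-.3113,0],dp=(.006,.006,1e-4));print(b)
# canister rel tool
  print('tool frame offset',tool(s,[b[0][0],b[0][1],0]))
E
```

```text
t 6.675 tcp [ 0.4481 -0.3116  0.1093] yaw y-axis deg 77.33716524240918 w 0.04744766250214181 F [-0.618   0.9344  6.2875] 30.310277265671175
(array([ 0.4465, -0.3111,  0.    ]), np.float64(0.04477311936975422))
tool frame offset [0.002  0.0002 0.1093]
```

```bash
python3 - <<'E'
from h import *
im=cv2.imread('pics/w1.png');g=cv2.cvtColor(im,cv2.COLOR_BGR2GRAY)
cv2.imwrite('pics/w1c.png',cv2.resize(g[140:300,310:470],(800,800)[:2],interpolation=cv2.INTER_CUBIC)[:600*800//800+200][:800])
# camera info for w1: same mount; derive from current mount
ci=viewer.camera_info('wrist');s=env.get_state();R=np.asarray(s['eef_rot']);off=R.T@(ci['eye']-s['eef_pos']);Rc=R.T@ci['attitude']
R1=np.array([[-.975,.22,-.001],[.22,.975,0],[.001,0,-1]]);c1=dict(camera_matrix=ci['camera_matrix'],eye=np.array([.438,-.2002,.3734]),attitude=R1@Rc)
vis=cv2.resize(im[130:310,300:480],(600,600),interpolation=cv2.INTER_CUBIC)
p=(.6008,-.1633,-.213);k=600/180
def W(P):
    c,s_=np.cos(p[2]),np.sin(p[2]);P=np.array(P);return np.c_[p[0]+c*P[:,0]-s_*P[:,1],p[1]+s_*P[:,0]+c*P[:,1],P[:,2]]
def dr(P,col):
    q=(proj(c1,W(P))-[300,130]+.5)*k; cv2.polylines(vis,[np.round(q).astype(np.int32)],True,col,1)
def rc(lx,ly,z,x0=0): return [(x0-lx/2,-ly/2,z),(x0+lx/2,-ly/2,z),(x0+lx/2,ly/2,z),(x0-lx/2,ly/2,z)]
dr(rc(.16,.13,.02),(0,255,0));dr(rc(.16,.13,0),(0,128,0));dr(rc(.13,.098,.044),(0,255,255));dr(rc(.031,.091,.044,.04),(0,0,255))
dr([(-.034+.0285*np.cos(a),.0285*np.sin(a),.044) for a in np.linspace(0,6.28,40)],(0,0,255))
cv2.imwrite('pics/w1c.png',cv2.convertScaleAbs(vis,alpha=1.6))
E
```

```text
(no output)
```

View pics/w1c.png

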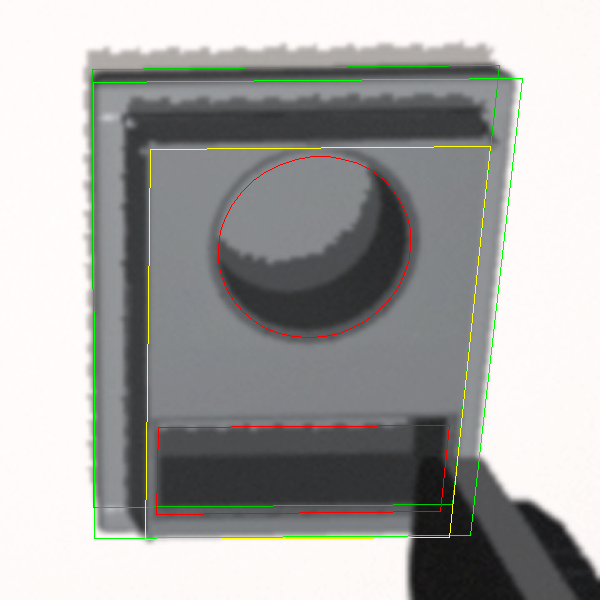

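The overlay agrees with the picture to about 1 mm: the round recess centre is near (.567,-.156). Now lift the canister and carry it over.

>>> play_rows --commands '[{"tx": 0, "ty": 0, "tz": -0.03, "wx": 0, "wy": 0, "wz": 0}, {"tx": 0, "ty": 0, "tz": -0.04, "wx": 0, "wy": 0, "wz": 0}, {"tx": 0, "ty": 0, "tz": -0.03, "wx": 0, "wy": 0, "wz": 0}, {"tx": -0.0168, "ty": 0.0356, "tz": 0, "wx": 0, "wy": 0, "wz": 0}, {"tx": -0.0168, "ty": 0.0356, "tz": 0, "wx": 0, "wy": 0, "wz": 0}, {"tx": -0.0168, "ty": 0.0356, "tz": 0, "wx": 0, "wy": 0, "wz": 0}, {"tx": -0.0168, "ty": 0.0356, "tz": 0, "wx": 0, "wy": 0, "wz": 0}, {"tx": -0.0168, "ty": 0.0356, "tz": 0, "wx": 0, "wy": 0, "wz": 0}, {"tx": 0, "ty": 0, "tz": 0.02, "wx": 0, "wy": 0, "wz": 0}, {"tx": 0, "ty": 0, "tz": 0.015, "wx": 0, "wy": 0, "wz": 0}, {"tx": 0, "ty": 0, "tz": 0, "wx": 0, "wy": 0, "wz": 0}, {"tx": 0, "ty": 0, "tz": 0, "wx": 0, "wy": 0, "wz": 0}, {"tx": 0, "ty": 0, "tz": 0, "wx": 0, "wy": 0, "wz": 0}]'

```text
time: 8.4
eef_pos: [0.5683, -0.1564, 0.1731]
eef_rot: [[-0.976, 0.22, 0.001], [0.22, 0.976, -0.0], [-0.001, 0.0, -1.0]]
wrist_force: [0.8, -0.0, 0.1]
width: 0.047
finger_force: 32.1
```

```bash
python3 - <<'E'
from h import *
s=env.get_state();show(s);print('rem to (.569,-.1564,.119):',tool(s,[.569,-.1564,.119]))
im=viewer.capture('wrist');cv2.imwrite('pics/w3.png',cv2.convertScaleAbs(cv2.cvtColor(np.asarray(im),cv2.COLOR_RGB2BGR),alpha=1.3))
E
```

```text
t 8.4 tcp [ 0.5683 -0.1564  0.1731] yaw y-axis deg 77.29587769548354 w 0.04701891523641247 F [ 0.8105 -0.0098  0.0841] 32.12390014712582
rem to (.569,-.1564,.119): [-0.0007  0.0001  0.0541]
```

View pics/w3.png

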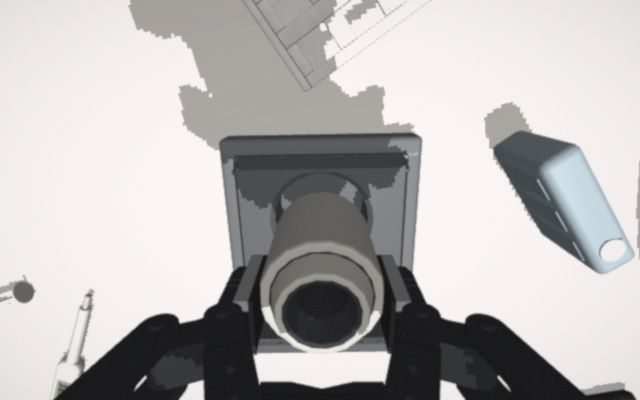

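>>> play_rows --commands '[{"tx": -0.0005, "ty": 0, "tz": 0.015, "wx": 0, "wy": 0, "wz": 0}, {"tx": 0, "ty": 0, "tz": 0.012, "wx": 0, "wy": 0, "wz": 0}, {"tx": 0, "ty": 0, "tz": 0.012, "wx": 0, "wy": 0, "wz": 0}, {"tx": 0, "ty": 0, "tz": 0.008, "wx": 0, "wy": 0, "wz": 0}, {"tx": 0, "ty": 0, "tz": 0.006, "wx": 0, "wy": 0, "wz": 0}, {"tx": 0, "ty": 0, "tz": 0, "wx": 0, "wy": 0, "wz": 0}, {"tx": 0, "ty": 0, "tz": 0, "wx": 0, "wy": 0, "wz": 0}]'

```text
time: 9.32
eef_pos: [0.5688, -0.156, 0.1197]
eef_rot: [[-0.976, 0.219, 0.001], [0.219, 0.976, -0.0], [-0.001, 0.0, -1.0]]
wrist_force: [0.9, 0.7, -1.4]
width: 0.0472
finger_force: 32.1
```

>>> play_rows --commands '[{"tx": 0, "ty": 0, "tz": 0, "wx": 0, "wy": 0, "wz": 0}, {"tx": 0, "ty": 0, "tz": 0, "wx": 0, "wy": 0, "wz": 0}, {"tx": 0, "ty": 0, "tz": 0, "wx": 0, "wy": 0, "wz": 0}, {"tx": 0, "ty": 0, "tz": -0.02, "wx": 0, "wy": 0, "wz": 0}, {"tx": 0, "ty": 0, "tz": -0.04, "wx": 0, "wy": 0, "wz": 0}, {"tx": 0, "ty": 0, "tz": -0.04, "wx": 0, "wy": 0, "wz": 0}, {"tx": 0, "ty": 0, "tz": -0.04, "wx": 0, "wy": 0, "wz": 0}, {"tx": 0.0201, "ty": 0.0439, "tz": 0, "wx": 0, "wy": 0, "wz": 0}, {"tx": 0.0201, "ty": 0.0439, "tz": 0, "wx": 0, "wy": 0, "wz": 0}, {"tx": 0.0201, "ty": 0.0439, "tz": 0, "wx": 0, "wy": 0, "wz": 0}, {"tx": 0.0201, "ty": 0.0439, "tz": 0, "wx": 0, "wy": 0, "wz": 0}, {"tx": 0.0201, "ty": 0.0439, "tz": 0, "wx": 0, "wy": 0, "wz": 0}, {"tx": 0, "ty": 0, "tz": 0, "wx": 0, "wy": 0, "wz": 0}, {"tx": 0, "ty": 0, "tz": 0, "wx": 0, "wy": 0, "wz": 0}]' --fingers 0.0854

```text
time: 11.08
eef_pos: [0.5189, 0.0797, 0.2604]
eef_rot: [[-0.976, 0.219, 0.001], [0.219, 0.976, 0.0], [-0.001, 0.0, -1.0]]
wrist_force: [0.1, -0.8, -0.0]
width: 0.0852
finger_force: 0.0
```

```bash
python3 - <<'E'
from h import *
s=env.get_state();show(s);print(s['qpos'])
ci,im=wfit({'box_base':(.6003,-.1633,-.22),'canister':(.567,-.156,0),'cold_block':(.4516,.1049,.45),'hood':(.6033,.1389,.026),'tube_rack':(.441,-.092,.39),'blood_tube':(.43,-.097,0),'cap':(.433,.32,0)},'pics/w4.png')
r=viewer.silhouettes('wrist','canister')
b=fit('canister',[(ci,r[0]['pixels'].astype(float))],[.567,-.156,0],z0=.008,dp=(.006,.006,1e-4));print('can z8',b)
E
```

```text
t 11.075 tcp [0.5189 0.0797 0.2604] yaw y-axis deg 77.33760716799898 w 0.0851792949873488 F [ 0.1343 -0.7791 -0.0403] 0.0
[-0.7465  0.319   0.6261  1.9223 -0.2248  0.9685  1.3336]
box_base sc 0.78 px [113. 264.] exp [101. 306.] fit [ 0.6009 -0.1647] yaw -12.4 cost 0.843
canister sc 0.88 px [ 78. 289.] exp [ 94. 276.] fit [ 0.5713 -0.1631] yaw 0.0 cost 0.268
cold_block sc 0.92 px [332.  94.] exp [333.  93.] fit [0.4534 0.1021] yaw 29.5 cost 0.060
hood sc 0.76 px [401. 247.] exp [402. 249.] fit [0.6038 0.136 ] yaw 0.8 cost 0.213
tube_rack sc 0.81 px [104. 138.] exp [102. 134.] fit [ 0.4424 -0.0919] yaw 21.7 cost 0.149
blood_tube sc 0.87 px [ 51. 126.] exp [ 48. 130.] fit [ 0.4308 -0.0956] yaw -0.0 cost 0.274
cap sc 0.69 px [595.  17.] exp [607.   3.] fit [0.4326 0.3221] yaw 0.0 cost 0.033
can z8 (array([ 0.567 , -0.1547,  0.    ]), np.float64(0.31607220027939414))
```

View pics/w4.png

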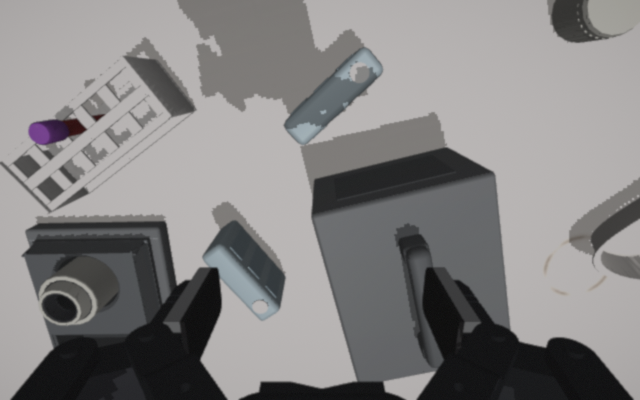

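>>> play_rows --commands '[{"tx": 0.0344, "ty": 0.0038, "tz": 0, "wx": 0, "wy": 0, "wz": 0}, {"tx": 0.0344, "ty": 0.0037, "tz": 0, "wx": 0, "wy": 0, "wz": 0}, {"tx": 0, "ty": 0, "tz": 0, "wx": 0, "wy": 0, "wz": -10.17}, {"tx": 0, "ty": 0, "tz": 0, "wx": 0, "wy": 0, "wz": -10.17}, {"tx": 0, "ty": 0, "tz": 0, "wx": 0, "wy": 0, "wz": -10.17}, {"tx": 0, "ty": 0, "tz": 0, "wx": 0, "wy": 0, "wz": -10.17}, {"tx": 0, "ty": 0, "tz": 0, "wx": 0, "wy": 0, "wz": -10.17}, {"tx": 0, "ty": 0, "tz": 0, "wx": 0, "wy": 0, "wz": -10.17}, {"tx": 0, "ty": 0, "tz": 0, "wx": 0, "wy": 0, "wz": -10.17}, {"tx": 0, "ty": 0, "tz": 0, "wx": 0, "wy": 0, "wz": -10.17}, {"tx": 0, "ty": 0, "tz": 0, "wx": 0, "wy": 0, "wz": -10.17}, {"tx": 0, "ty": 0, "tz": 0, "wx": 0, "wy": 0, "wz": -10.17}, {"tx": 0, "ty": 0, "tz": 0, "wx": 0, "wy": 0, "wz": -10.17}, {"tx": 0, "ty": 0, "tz": 0, "wx": 0, "wy": 0, "wz": -10.17}, {"tx": 0, "ty": 0, "tz": 0, "wx": 0, "wy": 0, "wz": -10.17}, {"tx": 0, "ty": 0, "tz": 0, "wx": 0, "wy": 0, "wz": 0}]' --fingers 0.055

```text
time: 13.52
eef_pos: [0.4498, 0.098, 0.2448]
eef_rot: [[0.194, -0.98, -0.036], [-0.981, -0.193, -0.026], [0.018, 0.04, -0.999]]
wrist_force: [-0.4, -0.5, 0.2]
width: 0.0554
finger_force: 0.0
```

```bash
python3 - <<'E'
from h import *
s=env.get_state();show(s);print(s['qpos'],tool(s,[.4534,.1021,.110]))
wfit({'cold_block':(.4534,.1021,.51)},'pics/w5.png')
E
```

```text
t 13.525 tcp [0.4498 0.098  0.2448] yaw y-axis deg -168.87680861796701 w 0.0553769356994888 F [-0.43   -0.5416  0.1799] 0.0
[ 0.0948  0.2594 -0.492   2.0003  0.1611  0.9612  2.8546] [-0.0058 -0.0098  0.1344]
cold_block sc 0.96 px [309. 192.] exp [306. 191.] fit [0.4531 0.1024] yaw 29.1 cost 0.086
```

>>> play_rows --commands '[{"tx": 0, "ty": 0, "tz": 0, "wx": 0, "wy": 0, "wz": 10.1}, {"tx": 0, "ty": 0, "tz": 0, "wx": 0, "wy": 0, "wz": 10.1}, {"tx": 0, "ty": 0, "tz": 0, "wx": 0, "wy": 0, "wz": 10.1}, {"tx": 0, "ty": 0, "tz": 0, "wx": 0, "wy": 0, "wz": 10.1}, {"tx": 0, "ty": 0, "tz": 0, "wx": 0, "wy": 0, "wz": 10.1}, {"tx": 0, "ty": 0, "tz": 0, "wx": 0, "wy": 0, "wz": 10.1}, {"tx": 0, "ty": 0, "tz": 0, "wx": 0, "wy": 0, "wz": 10.1}, {"tx": 0, "ty": 0, "tz": 0, "wx": 0, "wy": 0, "wz": 10.1}, {"tx": 0, "ty": 0, "tz": 0, "wx": 0, "wy": 0, "wz": 10.1}, {"tx": 0, "ty": 0, "tz": 0, "wx": 0, "wy": 0, "wz": 10.1}, {"tx": 0, "ty": 0, "tz": 0, "wx": 0, "wy": 0, "wz": 10.1}, {"tx": 0, "ty": 0, "tz": 0, "wx": 0, "wy": 0, "wz": 10.1}, {"tx": 0, "ty": 0, "tz": 0, "wx": 0, "wy": 0, "wz": 10.1}, {"tx": 0, "ty": 0, "tz": 0, "wx": 0, "wy": 0, "wz": 10.1}, {"tx": 0, "ty": 0, "tz": 0, "wx": 0, "wy": 0, "wz": 10.1}, {"tx": 0, "ty": 0, "tz": 0, "wx": 0, "wy": 0, "wz": 10.1}, {"tx": 0, "ty": 0, "tz": 0, "wx": 0, "wy": 0, "wz": 0}]'

```text
time: 15.75
eef_pos: [0.4496, 0.1005, 0.2456]
eef_rot: [[-0.498, 0.866, -0.033], [0.867, 0.497, -0.028], [-0.008, -0.043, -0.999]]
wrist_force: [0.3, -0.3, -0.1]
width: 0.055
finger_force: 0.0
```

```bash
cat >> h.py <<'E'
from scipy.spatial.transform import Rotation as Ro
def goto(P,yaw):
    "print tool shift and rotvec deg to reach P with tool y at yaw deg, z down (rotate applied after shift)"
    s=env.get_state(); R=np.asarray(s['eef_rot']); a=np.radians(yaw); y=np.array([np.cos(a),np.sin(a),0]); z=np.array([0,0,-1.])
    Rt=np.c_[np.cross(y,z),y,z]; show(s);print('q',s['qpos']);print('shift',tool(s,P),'rot',Ro.from_matrix(R.T@Rt).as_rotvec(degrees=True))
E
python3 - <<'E'
from h import *
goto([.4533,.1022,.110],29.4)
E
```

```text
t 15.75 tcp [0.4496 0.1005 0.2456] yaw y-axis deg 29.857672652927125 w 0.05495516589296256 F [ 0.2791 -0.3264 -0.0758] 0.0
q [-0.2939  0.219  -0.047   2.0235  0.0318  0.9404  0.1621]
shift [0.0007 0.0098 0.1353] rot [-2.4586  0.4593  0.4673]
```

>>> play_rows --commands '[{"tx": 0, "ty": 0, "tz": 0, "wx": -2.46, "wy": 0.46, "wz": 0.47}, {"tx": 0, "ty": 0.0041, "tz": 0.0, "wx": 0, "wy": 0, "wz": 0}, {"tx": 0, "ty": 0, "tz": 0.0339, "wx": 0, "wy": 0, "wz": 0}, {"tx": 0, "ty": 0, "tz": 0.0339, "wx": 0, "wy": 0, "wz": 0}, {"tx": 0, "ty": 0, "tz": 0.0339, "wx": 0, "wy": 0, "wz": 0}, {"tx": 0, "ty": 0, "tz": 0.0339, "wx": 0, "wy": 0, "wz": 0}, {"tx": 0, "ty": 0, "tz": 0, "wx": 0, "wy": 0, "wz": 0}, {"tx": 0, "ty": 0, "tz": 0, "wx": 0, "wy": 0, "wz": 0}]'

```text
time: 16.75
eef_pos: [0.4537, 0.102, 0.1103]
eef_rot: [[-0.49, 0.872, -0.001], [0.872, 0.49, 0.0], [0.0, -0.001, -1.0]]
wrist_force: [0.4, -0.1, 0.7]
width: 0.0548
finger_force: 0.0
```

>>> play_rows --commands '[{"tx": 0, "ty": 0, "tz": 0, "wx": 0, "wy": 0, "wz": 0}, {"tx": 0, "ty": 0, "tz": 0, "wx": 0, "wy": 0, "wz": 0}, {"tx": 0, "ty": 0, "tz": 0, "wx": 0, "wy": 0, "wz": 0}, {"tx": 0, "ty": 0, "tz": 0, "wx": 0, "wy": 0, "wz": 0}, {"tx": 0, "ty": 0, "tz": 0, "wx": 0, "wy": 0, "wz": 0}]' --fingers 0.01 --newtons 45

```text
time: 17.38
eef_pos: [0.4537, 0.1018, 0.1108]
eef_rot: [[-0.489, 0.872, 0.001], [0.872, 0.489, 0.001], [0.0, 0.001, -1.0]]
wrist_force: [-0.4, -0.5, 6.4]
width: 0.0231
finger_force: 44.5
```

```bash
python3 - <<'E'
from h import *
s=env.get_state();ci=viewer.camera_info('wrist');viewer.capture('wrist');r=sil('wrist','cold_block')[0]
b=fit('cold_block',[(ci,r['pixels'].astype(float))],[.4533,.1022,.513],dp=(.006,.006,.1));print(b,np.degrees(b[0][2]))
print('block in tool',tool(s,[b[0][0],b[0][1],0]))
p=np.array([.6003,-.1633]);a=-.22;t=p+.04*np.array([np.cos(a),np.sin(a)]);print('target block',t)
goto([t[0],t[1],.2],-12.6)
E
```

```text
(array([0.4539, 0.1019, 0.5187]), np.float64(0.11345937806248058)) 29.717293435572223
block in tool [-0.0001  0.0001  0.1108]
target block [ 0.6393 -0.172 ]
t 17.475 tcp [0.4537 0.1018 0.1108] yaw y-axis deg 29.30422414225559 w 0.023172520755944625 F [-0.8129  0.4253  7.5076] 44.5226776599884
q [-0.2821  0.4246 -0.0518  2.1487  0.0385  0.568   0.1497]
shift [-0.3296  0.0279 -0.0893] rot [ 0.0582 -0.0492 41.9042]
```

>>> play_rows --commands '[{"tx": 0, "ty": 0, "tz": -0.03, "wx": 0, "wy": 0, "wz": 0}, {"tx": 0, "ty": 0, "tz": -0.0275, "wx": 0, "wy": 0, "wz": 10.48}, {"tx": 0, "ty": 0, "tz": -0.0275, "wx": 0, "wy": 0, "wz": 10.48}, {"tx": 0, "ty": 0, "tz": -0.0275, "wx": 0, "wy": 0, "wz": 10.48}, {"tx": 0, "ty": 0, "tz": -0.0275, "wx": 0, "wy": 0, "wz": 10.48}, {"tx": 0.0324, "ty": 0.0344, "tz": 0, "wx": 0, "wy": 0, "wz": 0}, {"tx": 0.0324, "ty": 0.0344, "tz": 0, "wx": 0, "wy": 0, "wz": 0}, {"tx": 0.0324, "ty": 0.0344, "tz": 0, "wx": 0, "wy": 0, "wz": 0}, {"tx": 0.0324, "ty": 0.0344, "tz": 0, "wx": 0, "wy": 0, "wz": 0}, {"tx": 0.0324, "ty": 0.0344, "tz": 0, "wx": 0, "wy": 0, "wz": 0}, {"tx": 0.0324, "ty": 0.0344, "tz": 0, "wx": 0, "wy": 0, "wz": 0}, {"tx": 0.0324, "ty": 0.0344, "tz": 0, "wx": 0, "wy": 0, "wz": 0}, {"tx": 0, "ty": 0, "tz": 0.03, "wx": 0, "wy": 0, "wz": 0}, {"tx": 0, "ty": 0, "tz": 0.03, "wx": 0, "wy": 0, "wz": 0}, {"tx": 0, "ty": 0, "tz": 0, "wx": 0, "wy": 0, "wz": 0}, {"tx": 0, "ty": 0, "tz": 0, "wx": 0, "wy": 0, "wz": 0}]'

```text
time: 19.48
eef_pos: [0.7381, 0.2704, 0.1907]
eef_rot: [[0.219, 0.976, 0.0], [0.976, -0.219, 0.001], [0.001, -0.0, -1.0]]
wrist_force: [1.0, 0.1, -1.1]
width: 0.0234
finger_force: 45.0
```

```bash
python3 - <<'E'
from h import *
goto([.6393,-.172,.120],-12.6)
im=viewer.capture('wrist');cv2.imwrite('pics/w6.png',cv2.convertScaleAbs(cv2.cvtColor(np.asarray(im),cv2.COLOR_RGB2BGR),alpha=1.3))
E
```

```text
t 19.475 tcp [0.7381 0.2704 0.1907] yaw y-axis deg -12.629268104493343 w 0.023415211867579874 F [ 1.0123  0.1489 -1.071 ] 44.958574175834656
q [-0.4681  0.7821  0.1023  1.2388 -0.0808  1.1242 -0.5808]
shift [-0.4533  0.0003  0.0703] rot [-0.0105 -0.0507 -0.0293]
```

View pics/w6.png

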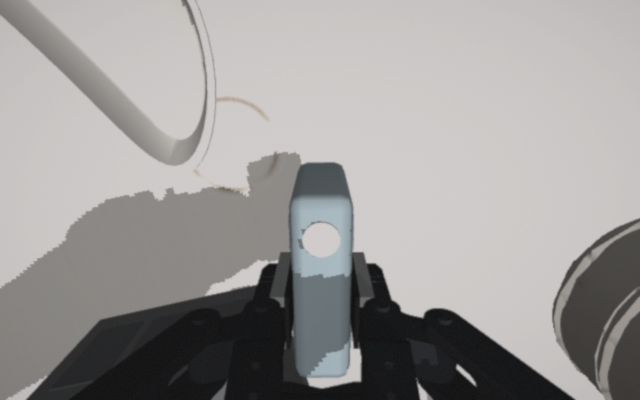

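Sign slip in my tool x; nothing was touched. Lift and travel back.

>>> play_rows --commands '[{"tx": 0, "ty": 0, "tz": -0.035, "wx": 0, "wy": 0, "wz": 0}, {"tx": 0, "ty": 0, "tz": -0.035, "wx": 0, "wy": 0, "wz": 0}, {"tx": -0.0453, "ty": 0, "tz": 0, "wx": 0, "wy": 0, "wz": 0}, {"tx": -0.0453, "ty": 0, "tz": 0, "wx": 0, "wy": 0, "wz": 0}, {"tx": -0.0453, "ty": 0, "tz": 0, "wx": 0, "wy": 0, "wz": 0}, {"tx": -0.0453, "ty": 0, "tz": 0, "wx": 0, "wy": 0, "wz": 0}, {"tx": -0.0453, "ty": 0, "tz": 0, "wx": 0, "wy": 0, "wz": 0}, {"tx": -0.0453, "ty": 0, "tz": 0, "wx": 0, "wy": 0, "wz": 0}, {"tx": -0.0453, "ty": 0, "tz": 0, "wx": 0, "wy": 0, "wz": 0}, {"tx": -0.0453, "ty": 0, "tz": 0, "wx": 0, "wy": 0, "wz": 0}, {"tx": -0.0453, "ty": 0, "tz": 0, "wx": 0, "wy": 0, "wz": 0}, {"tx": -0.0453, "ty": 0, "tz": 0, "wx": 0, "wy": 0, "wz": 0}, {"tx": 0, "ty": 0, "tz": 0.035, "wx": 0, "wy": 0, "wz": 0}, {"tx": 0, "ty": 0, "tz": 0.035, "wx": 0, "wy": 0, "wz": 0}, {"tx": 0, "ty": 0, "tz": 0, "wx": 0, "wy": 0, "wz": 0}, {"tx": 0, "ty": 0, "tz": 0, "wx": 0, "wy": 0, "wz": 0}]'

```text
time: 21.52
eef_pos: [0.6397, -0.1719, 0.1916]
eef_rot: [[0.218, 0.976, 0.002], [0.976, -0.218, -0.0], [0.0, 0.002, -1.0]]
wrist_force: [-0.6, -0.9, -1.7]
width: 0.023
finger_force: 44.9
```

```bash
python3 - <<'E'
from h import *
goto([.6393,-.172,.120],-12.6)
im=viewer.capture('wrist');cv2.imwrite('pics/w7.png',cv2.convertScaleAbs(cv2.cvtColor(np.asarray(im),cv2.COLOR_RGB2BGR),alpha=1.3))
E
```

```text
t 21.525 tcp [ 0.6397 -0.1719  0.1916] yaw y-axis deg -12.617407259065189 w 0.022960282712439134 F [-0.6395 -0.8547 -1.6522] 44.93500471115112
q [ 0.0905  0.5787  0.1448  1.6187 -0.0974  0.9494  0.0484]
shift [-0.0002 -0.0005  0.0716] rot [ 0.1062 -0.0073 -0.0174]
```

View pics/w7.png

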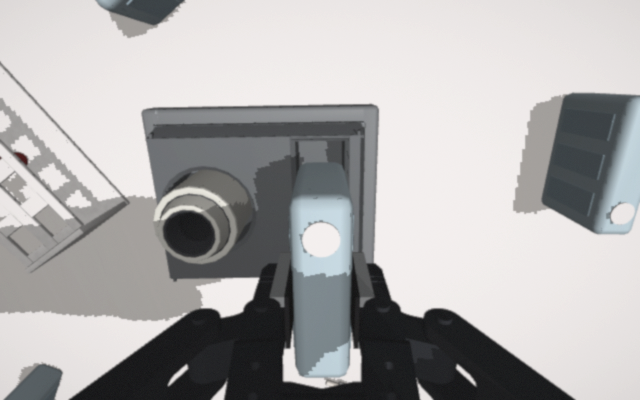

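>>> play_rows --commands '[{"tx": 0, "ty": -0.0003, "tz": 0.02, "wx": 0, "wy": 0, "wz": 0}, {"tx": 0, "ty": 0, "tz": 0.012, "wx": 0, "wy": 0, "wz": 0}, {"tx": 0, "ty": 0, "tz": 0.01, "wx": 0, "wy": 0, "wz": 0}, {"tx": 0, "ty": 0, "tz": 0.01, "wx": 0, "wy": 0, "wz": 0}, {"tx": 0, "ty": 0, "tz": 0.01, "wx": 0, "wy": 0, "wz": 0}, {"tx": 0, "ty": 0, "tz": 0.0085, "wx": 0, "wy": 0, "wz": 0}, {"tx": 0, "ty": 0, "tz": 0, "wx": 0, "wy": 0, "wz": 0}, {"tx": 0, "ty": 0, "tz": 0, "wx": 0, "wy": 0, "wz": 0}]'

```text
time: 22.58
eef_pos: [0.6385, -0.1717, 0.1187]
eef_rot: [[0.219, 0.976, -0.001], [0.976, -0.219, 0.0], [0.0, -0.001, -1.0]]
wrist_force: [-0.1, 0.4, 1.0]
width: 0.0233
finger_force: 45.6
```

>>> play_rows --commands '[{"tx": 0, "ty": 0, "tz": 0, "wx": 0, "wy": 0, "wz": 0}, {"tx": 0, "ty": 0, "tz": 0, "wx": 0, "wy": 0, "wz": 0}, {"tx": 0, "ty": 0, "tz": -0.01, "wx": 0, "wy": 0, "wz": 0}, {"tx": 0, "ty": 0, "tz": -0.03, "wx": 0, "wy": 0, "wz": 0}, {"tx": 0, "ty": 0, "tz": -0.05, "wx": 0, "wy": 0, "wz": 0}, {"tx": 0, "ty": 0, "tz": -0.05, "wx": 0, "wy": 0, "wz": 0}, {"tx": 0.001, "ty": -0.0427, "tz": 0, "wx": 0, "wy": 0, "wz": 0}, {"tx": 0.001, "ty": -0.0427, "tz": 0, "wx": 0, "wy": 0, "wz": 0}, {"tx": 0.001, "ty": -0.0427, "tz": 0, "wx": 0, "wy": 0, "wz": 0}, {"tx": 0.001, "ty": -0.0427, "tz": 0, "wx": 0, "wy": 0, "wz": 0}, {"tx": 0.001, "ty": -0.0427, "tz": 0, "wx": 0, "wy": 0, "wz": 0}, {"tx": 0, "ty": 0, "tz": 0, "wx": 0, "wy": 0, "wz": 0}, {"tx": 0, "ty": 0, "tz": 0, "wx": 0, "wy": 0, "wz": 0}]' --fingers 0.042

```text
time: 24.2
eef_pos: [0.4321, -0.1203, 0.2599]
eef_rot: [[0.218, 0.976, 0.001], [0.976, -0.218, 0.0], [0.0, 0.001, -1.0]]
wrist_force: [-0.2, 0.2, -0.3]
width: 0.0418
finger_force: 0.0
```

```bash
python3 - <<'E'
from h import *
goto([.4312,-.0963,.140],-12.6)
ci=viewer.camera_info('wrist');im=np.asarray(viewer.capture('wrist'))
cv2.imwrite('pics/w8.png',cv2.convertScaleAbs(cv2.cvtColor(im,cv2.COLOR_RGB2BGR),alpha=1.3))
# purple stopper mask
i=im.astype(int);m=((i[...,0]-i[...,1]>35)&(i[...,2]-i[...,1]>35)).astype(np.uint8)
n,l,st,c=cv2.connectedComponentsWithStats(m);k=1+np.argmax(st[1:,4]);print('purple',c[k],st[k])
b=fit('blood_tube',[(ci,(l==k).astype(float))],[.4312,-.0963,0],z0=.004,dp=(.006,.006,1e-4));print(b)
for n,z,g in (('canister',.008,(.567,-.156,0)),('cold_block',.008,(.6393,-.172,-.22))):
    px=proj(ci,[[g[0],g[1],.05]])[0];r=sil('wrist',n,px)
    if r: print(n,r[0]['pixel'],px,fit(n,[(ci,r[0]['pixels'].astype(float))],g,z0=z,dp=(.006,.006,1e-4)))
E
```

```text
t 24.2 tcp [ 0.4321 -0.1203  0.2599] yaw y-axis deg -12.619820148572186 w 0.04177704410325945 F [-0.2154  0.2243 -0.2596] 0.0
q [ 0.033   0.1555  0.1458  2.067  -0.0286  0.9198 -0.0259]
shift [ 0.0231 -0.0062  0.1199] rot [ 0.0617 -0.0187 -0.0198]
purple [312.5358 169.3364] [303 160  20  20 321]
(array([ 0.431 , -0.0968,  0.0001]), np.float64(0.582627817482133))
canister [495.2, 192.7] [489.5634 191.2981] (array([ 0.5667, -0.1549,  0.    ]), np.float64(0.18094615034844982))
cold_block [580.5, 184.1] [578.969  191.0559] (array([ 0.6357, -0.1707, -0.2201]), np.float64(0.4755385718362602))
```

View pics/w8.png

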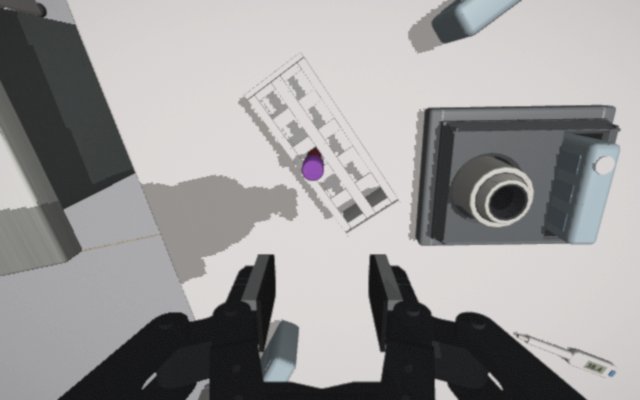

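The tube stopper is at (313,168). The canister and block sit in the box, upright.

>>> play_rows --commands '[{"tx": 0.0227, "ty": -0.0062, "tz": 0, "wx": 0, "wy": 0, "wz": 0}, {"tx": 0, "ty": 0, "tz": 0.03, "wx": 0, "wy": 0, "wz": 0}, {"tx": 0, "ty": 0, "tz": 0.03, "wx": 0, "wy": 0, "wz": 0}, {"tx": 0, "ty": 0, "tz": 0.03, "wx": 0, "wy": 0, "wz": 0}, {"tx": 0, "ty": 0, "tz": 0.03, "wx": 0, "wy": 0, "wz": 0}, {"tx": 0, "ty": 0, "tz": 0, "wx": 0, "wy": 0, "wz": 0}, {"tx": 0, "ty": 0, "tz": 0, "wx": 0, "wy": 0, "wz": 0}]'

```text
time: 25.22
eef_pos: [0.4307, -0.0968, 0.1395]
eef_rot: [[0.219, 0.976, -0.001], [0.976, -0.219, 0.0], [-0.0, -0.001, -1.0]]
wrist_force: [-0.9, -0.3, 0.9]
width: 0.042
finger_force: 0.0
```

>>> play_rows --commands '[{"tx": 0, "ty": 0, "tz": 0, "wx": 0, "wy": 0, "wz": 0}, {"tx": 0, "ty": 0, "tz": 0, "wx": 0, "wy": 0, "wz": 0}, {"tx": 0, "ty": 0, "tz": 0, "wx": 0, "wy": 0, "wz": 0}, {"tx": 0, "ty": 0, "tz": 0, "wx": 0, "wy": 0, "wz": 0}, {"tx": 0, "ty": 0, "tz": 0, "wx": 0, "wy": 0, "wz": 0}]' --fingers 0.006 --newtons 25

```text
time: 25.85
eef_pos: [0.4307, -0.0967, 0.14]
eef_rot: [[0.219, 0.976, 0.001], [0.976, -0.219, 0.0], [0.0, 0.001, -1.0]]
wrist_force: [-0.2, -0.6, 7.6]
width: 0.0148
finger_force: 24.6
```

```bash
python3 - <<'E'
from h import *
goto([.567,-.155,.24],-12.6)
ci=viewer.camera_info('wrist');im=np.asarray(viewer.capture('wrist'))
q=[]
px=proj(ci,[[.431,-.0968,.088]])[0];print(px)
a=im[60:400,160:480];cv2.imwrite('pics/w9.png',cv2.convertScaleAbs(cv2.resize(cv2.cvtColor(a,cv2.COLOR_RGB2BGR),None,fx=1.7,fy=1.7),alpha=1.4))
E
```

```text
t 25.85 tcp [ 0.4307 -0.0967  0.14  ] yaw y-axis deg -12.625381609404007 w 0.014832043546572436 F [-0.1969 -0.6011  7.6388] 24.55764502286911
q [ 0.0189  0.3384  0.1099  2.1934 -0.064   0.6118 -0.0454]
shift [-0.0271  0.1458 -0.0999] rot [ 0.0491 -0.0227 -0.0254]
[321.8595 296.8242]
```

View pics/w9.png

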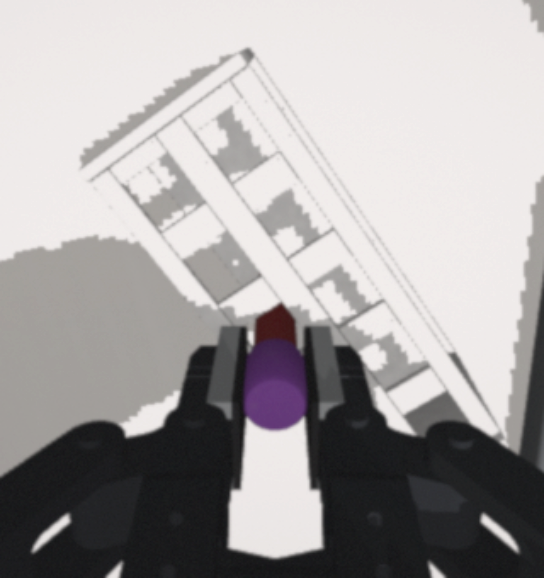

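>>> play_rows --commands '[{"tx": 0, "ty": 0, "tz": -0.02, "wx": 0, "wy": 0, "wz": 0}, {"tx": 0, "ty": 0, "tz": -0.03, "wx": 0, "wy": 0, "wz": 0}, {"tx": 0, "ty": 0, "tz": -0.035, "wx": 0, "wy": 0, "wz": 0}, {"tx": 0, "ty": 0, "tz": -0.025, "wx": 0, "wy": 0, "wz": 0}, {"tx": -0.0054, "ty": 0.0292, "tz": 0, "wx": 0, "wy": 0, "wz": 0}, {"tx": -0.0054, "ty": 0.0292, "tz": 0, "wx": 0, "wy": 0, "wz": 0}, {"tx": -0.0054, "ty": 0.0292, "tz": 0, "wx": 0, "wy": 0, "wz": 0}, {"tx": -0.0054, "ty": 0.0292, "tz": 0, "wx": 0, "wy": 0, "wz": 0}, {"tx": -0.0054, "ty": 0.0292, "tz": 0, "wx": 0, "wy": 0, "wz": 0}, {"tx": 0, "ty": 0, "tz": 0, "wx": 0, "wy": 0, "wz": 0}, {"tx": 0, "ty": 0, "tz": 0, "wx": 0, "wy": 0, "wz": 0}]'

```text
time: 27.28
eef_pos: [0.566, -0.1546, 0.2485]
eef_rot: [[0.219, 0.976, -0.002], [0.976, -0.219, 0.001], [0.0, -0.002, -1.0]]
wrist_force: [-0.5, 1.3, -0.3]
width: 0.0146
finger_force: 24.5
```

```bash
python3 - <<'E'
from h import *
goto([.567,-.155,.157],-12.6)
ci=viewer.camera_info('wrist');im=np.asarray(viewer.capture('wrist'))
print('neck top expected',proj(ci,[[.567,-.155,.08],[.567,-.155,.07]]),'tube bottom',proj(ci,[[.567,-.155,.104]]))
a=im[60:400,160:480];cv2.imwrite('pics/w10.png',cv2.convertScaleAbs(cv2.resize(cv2.cvtColor(a,cv2.COLOR_RGB2BGR),None,fx=1.7,fy=1.7),alpha=1.4))
E
```

```text
t 27.275 tcp [ 0.566  -0.1546  0.2485] yaw y-axis deg -12.626789875646207 w 0.014604598236224436 F [-0.4805  1.2734 -0.3107] 24.489729702472687
q [ 0.0637  0.3998  0.1589  1.7629 -0.0741  0.9871  0.0309]
shift [-0.0002  0.0013  0.0915] rot [-0.1393 -0.0068 -0.0268]
neck top expected [[323.5278 201.6385]
 [323.4917 197.2157]] tube bottom [[323.6267 213.7451]]
```

View pics/w10.png

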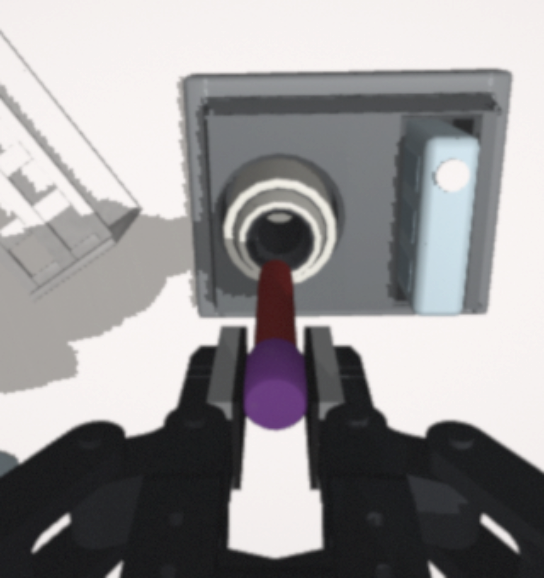

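>>> play_rows --commands '[{"tx": -0.0012, "ty": 0.0013, "tz": 0.015, "wx": 0, "wy": 0, "wz": 0}, {"tx": 0, "ty": 0, "tz": 0.015, "wx": 0, "wy": 0, "wz": 0}, {"tx": 0, "ty": 0, "tz": 0.015, "wx": 0, "wy": 0, "wz": 0}, {"tx": 0, "ty": 0, "tz": 0.015, "wx": 0, "wy": 0, "wz": 0}, {"tx": 0, "ty": 0, "tz": 0.012, "wx": 0, "wy": 0, "wz": 0}, {"tx": 0, "ty": 0, "tz": 0.01, "wx": 0, "wy": 0, "wz": 0}, {"tx": 0, "ty": 0, "tz": 0.0075, "wx": 0, "wy": 0, "wz": 0}, {"tx": 0, "ty": 0, "tz": 0, "wx": 0, "wy": 0, "wz": 0}, {"tx": 0, "ty": 0, "tz": 0, "wx": 0, "wy": 0, "wz": 0}]'

```text
time: 28.45
eef_pos: [0.5678, -0.1564, 0.1596]
eef_rot: [[0.219, 0.976, -0.001], [0.976, -0.219, 0.0], [0.0, -0.001, -1.0]]
wrist_force: [-0.3, -0.5, 0.4]
width: 0.0147
finger_force: 24.5
```

>>> play_rows --commands '[{"tx": 0, "ty": 0, "tz": 0.002, "wx": 0, "wy": 0, "wz": 0}, {"tx": 0, "ty": 0, "tz": 0, "wx": 0, "wy": 0, "wz": 0}]'

```text
time: 28.7
eef_pos: [0.5676, -0.1563, 0.1573]
eef_rot: [[0.219, 0.976, -0.001], [0.976, -0.219, 0.0], [0.0, -0.001, -1.0]]
wrist_force: [1.2, 0.1, 0.0]
width: 0.0149
finger_force: 24.5
```

>>> play_rows --commands '[{"tx": 0, "ty": 0, "tz": 0, "wx": 0, "wy": 0, "wz": 0}, {"tx": 0, "ty": 0, "tz": 0, "wx": 0, "wy": 0, "wz": 0}, {"tx": 0, "ty": 0, "tz": 0, "wx": 0, "wy": 0, "wz": 0}, {"tx": 0, "ty": 0, "tz": -0.02, "wx": 0, "wy": 0, "wz": 0}, {"tx": 0, "ty": 0, "tz": -0.04, "wx": 0, "wy": 0, "wz": 0}, {"tx": 0, "ty": 0, "tz": -0.04, "wx": 0, "wy": 0, "wz": 0}, {"tx": 0, "ty": 0, "tz": -0.01, "wx": 0, "wy": 0, "wz": 0}]' --fingers 0.04

```text
time: 29.58
eef_pos: [0.5687, -0.1567, 0.2701]
eef_rot: [[0.219, 0.976, 0.003], [0.976, -0.219, -0.0], [0.0, 0.003, -1.0]]
wrist_force: [0.6, 0.7, -0.6]
width: 0.0401
finger_force: 0.0
```

```bash
python3 - <<'E'
from h import *
goto([.4326,.315,.24],-12.6)
ci=viewer.camera_info('wrist');im=np.asarray(viewer.capture('wrist'))
i=im.astype(int);m=((i[...,0]-i[...,1]>35)&(i[...,2]-i[...,1]>35)).astype(np.uint8)
n,l,st,c=cv2.connectedComponentsWithStats(m);k=1+np.argmax(st[1:,4]);print('purple',c[k],st[k])
print('expected stopper top',proj(ci,[[.567,-.156,.104],[.567,-.156,.086]]),'world of purple',ray(ci,c[k],.102))
cv2.imwrite('pics/w11.png',cv2.convertScaleAbs(cv2.cvtColor(im,cv2.COLOR_RGB2BGR),alpha=1.3))
r=viewer.silhouettes('wrist','canister');m=r[0]['pixels'];print('can',[(d['score'],d['pixel'],d['pixels'].sum()) for d in r])
E
```

```text
t 29.575 tcp [ 0.5687 -0.1567  0.2701] yaw y-axis deg -12.634853297527789 w 0.04007581777713098 F [ 0.5937  0.7125 -0.5797] 0.0
q [ 0.0622  0.3804  0.164   1.7361 -0.0712  1.0277  0.0308]
shift [ 0.4305 -0.2361  0.0295] rot [ 0.185  -0.0152 -0.0348]
purple [320.163  201.5435] [310 193  20  19 276]
expected stopper top [[318.0493 202.2219]
 [318.2013 194.3815]] world of purple [ 0.5684 -0.1565  0.102 ]
can [(0.64, [317.4, 174.3], np.int64(2740))]
```

View pics/w11.png

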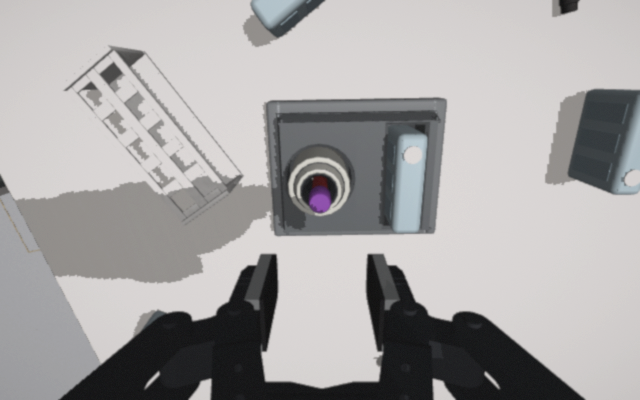

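The tube stands in the canister, stopper at (320,200). Now to the cap.

>>> play_rows --commands '[{"tx": 0.043, "ty": -0.0236, "tz": 0.001, "wx": 0, "wy": 0, "wz": 0}, {"tx": 0.043, "ty": -0.0236, "tz": 0.001, "wx": 0, "wy": 0, "wz": 0}, {"tx": 0.043, "ty": -0.0236, "tz": 0.001, "wx": 0, "wy": 0, "wz": 0}, {"tx": 0.043, "ty": -0.0236, "tz": 0.001, "wx": 0, "wy": 0, "wz": 0}, {"tx": 0.043, "ty": -0.0236, "tz": 0.001, "wx": 0, "wy": 0, "wz": 0}, {"tx": 0.043, "ty": -0.0236, "tz": 0.001, "wx": 0, "wy": 0, "wz": 0}, {"tx": 0.043, "ty": -0.0236, "tz": 0.001, "wx": 0, "wy": 0, "wz": 0}, {"tx": 0.043, "ty": -0.0236, "tz": 0.001, "wx": 0, "wy": 0, "wz": 0}, {"tx": 0.043, "ty": -0.0236, "tz": 0.001, "wx": 0, "wy": 0, "wz": 0}, {"tx": 0.043, "ty": -0.0236, "tz": 0.001, "wx": 0, "wy": 0, "wz": 0}, {"tx": 0, "ty": 0, "tz": 0, "wx": 0, "wy": 0, "wz": 0}, {"tx": 0, "ty": 0, "tz": 0, "wx": 0, "wy": 0, "wz": 0}]' --fingers 0.0854

```text
time: 31.18
eef_pos: [0.4311, 0.314, 0.2562]
eef_rot: [[0.218, 0.976, -0.003], [0.976, -0.218, -0.002], [-0.002, -0.003, -1.0]]
wrist_force: [0.1, -1.5, 0.1]
width: 0.0853
finger_force: 0.0
```

```bash
python3 - <<'E'
from h import *
wfit({'cap':(.4326,.3221,0)},'pics/w12.png')
goto([.4326,.3221,.085],-12.6)
E
```

```text
cap sc 0.86 px [324. 169.] exp [322. 170.] fit [0.433  0.3223] yaw 0.0 cost 0.058
t 31.275 tcp [0.4318 0.3133 0.2568] yaw y-axis deg -12.737550539437212 w 0.08567797915528498 F [-0.7017 -0.665  -0.1027] 0.0
q [-0.6616  0.3077 -0.0696  1.8692  0.0248  0.9679 -0.9644]
shift [ 0.009  -0.0008  0.1718] rot [-0.106   0.0854 -0.1375]
```

>>> play_rows --commands '[{"tx": 0.0093, "ty": -0.0003, "tz": 0.0, "wx": 0, "wy": 0, "wz": 0}, {"tx": 0, "ty": 0, "tz": 0.035, "wx": 0, "wy": 0, "wz": 0}, {"tx": 0, "ty": 0, "tz": 0.035, "wx": 0, "wy": 0, "wz": 0}, {"tx": 0, "ty": 0, "tz": 0.035, "wx": 0, "wy": 0, "wz": 0}, {"tx": 0, "ty": 0, "tz": 0.035, "wx": 0, "wy": 0, "wz": 0}, {"tx": 0, "ty": 0, "tz": 0.034, "wx": 0, "wy": 0, "wz": 0}, {"tx": 0, "ty": 0, "tz": 0, "wx": 0, "wy": 0, "wz": 0}]'

```text
time: 32.15
eef_pos: [0.432, 0.323, 0.0815]
eef_rot: [[0.219, 0.976, -0.005], [0.976, -0.219, -0.003], [-0.004, -0.004, -1.0]]
wrist_force: [-0.1, 0.1, 1.0]
width: 0.0852
finger_force: 0.0
```

>>> play_rows --commands '[{"tx": 0, "ty": 0, "tz": 0, "wx": 0, "wy": 0, "wz": 0}, {"tx": 0, "ty": 0, "tz": 0, "wx": 0, "wy": 0, "wz": 0}, {"tx": 0, "ty": 0, "tz": 0, "wx": 0, "wy": 0, "wz": 0}, {"tx": 0, "ty": 0, "tz": 0, "wx": 0, "wy": 0, "wz": 0}, {"tx": 0, "ty": 0, "tz": 0, "wx": 0, "wy": 0, "wz": 0}, {"tx": 0, "ty": 0, "tz": 0, "wx": 0, "wy": 0, "wz": 0}]' --fingers 0.03 --newtons 25

```text
time: 32.9
eef_pos: [0.4337, 0.3246, 0.0853]
eef_rot: [[0.219, 0.976, 0.001], [0.976, -0.219, 0.002], [0.002, 0.0, -1.0]]
wrist_force: [-0.9, -1.2, 6.0]
width: 0.0497
finger_force: 25.2
```

```bash
python3 - <<'E'
from h import *
s=env.get_state();wfit({'cap':(.433,.3223,0)},'pics/w13.png')
print('cap in tool using .433 .3223',tool(s,[.433,.3223,0]))
goto([.568,-.1563,.24],-12.6)
E
```

```text
cap sc 0.65 px [322. 292.] exp [321. 297.] fit [0.4333 0.3231] yaw 0.0 cost 0.078
cap in tool using .433 .3223 [-0.0026 -0.0002  0.0853]
t 33.0 tcp [0.4337 0.3246 0.0853] yaw y-axis deg -12.643522567488581 w 0.04957149642023533 F [-0.8098 -0.3502  6.0123] 25.23365375585854
q [-0.6828  0.5603 -0.0631  1.9779  0.0573  0.6029 -1.0041]
shift [-0.4395  0.2364 -0.1556] rot [ 0.0225 -0.1334 -0.0435]
```

>>> play_rows --commands '[{"tx": 0, "ty": 0, "tz": -0.03, "wx": 0, "wy": 0, "wz": 0}, {"tx": 0, "ty": 0, "tz": -0.04, "wx": 0, "wy": 0, "wz": 0}, {"tx": 0, "ty": 0, "tz": -0.05, "wx": 0, "wy": 0, "wz": 0}, {"tx": 0, "ty": 0, "tz": -0.04, "wx": 0, "wy": 0, "wz": 0}, {"tx": -0.0438, "ty": 0.0236, "tz": 0, "wx": 0, "wy": 0, "wz": 0}, {"tx": -0.0438, "ty": 0.0236, "tz": 0, "wx": 0, "wy": 0, "wz": 0}, {"tx": -0.0438, "ty": 0.0236, "tz": 0, "wx": 0, "wy": 0, "wz": 0}, {"tx": -0.0438, "ty": 0.0236, "tz": 0, "wx": 0, "wy": 0, "wz": 0}, {"tx": -0.0438, "ty": 0.0236, "tz": 0, "wx": 0, "wy": 0, "wz": 0}, {"tx": -0.0438, "ty": 0.0236, "tz": 0, "wx": 0, "wy": 0, "wz": 0}, {"tx": -0.0438, "ty": 0.0236, "tz": 0, "wx": 0, "wy": 0, "wz": 0}, {"tx": -0.0438, "ty": 0.0236, "tz": 0, "wx": 0, "wy": 0, "wz": 0}, {"tx": -0.0438, "ty": 0.0236, "tz": 0, "wx": 0, "wy": 0, "wz": 0}, {"tx": -0.0438, "ty": 0.0236, "tz": 0, "wx": 0, "wy": 0, "wz": 0}, {"tx": 0, "ty": 0, "tz": 0, "wx": 0, "wy": 0, "wz": 0}, {"tx": 0, "ty": 0, "tz": 0, "wx": 0, "wy": 0, "wz": 0}, {"tx": 0, "ty": 0, "tz": 0, "wx": 0, "wy": 0, "wz": 0}]'

```text
time: 35.12
eef_pos: [0.5677, -0.1534, 0.2436]
eef_rot: [[0.217, 0.976, -0.001], [0.976, -0.217, 0.001], [0.001, -0.001, -1.0]]
wrist_force: [-0.2, 0.0, 0.2]
width: 0.05
finger_force: 26.3
```

```bash
python3 - <<'E'
from h import *
goto([.5682,-.1542,.157],-12.65)
im=np.asarray(viewer.capture('wrist'))
a=im[60:400,160:480];cv2.imwrite('pics/w14.png',cv2.convertScaleAbs(cv2.resize(cv2.cvtColor(a,cv2.COLOR_RGB2BGR),None,fx=1.7,fy=1.7),alpha=1.4))
E
```

```text
t 35.125 tcp [ 0.5677 -0.1534  0.2436] yaw y-axis deg -12.50761303069108 w 0.04996050758193002 F [-0.243   0.0146  0.1525] 26.313547007739544
q [ 0.076   0.4063  0.14    1.7643 -0.0676  0.9767  0.0244]
shift [-0.0007  0.0008  0.0866] rot [-0.0643 -0.0455  0.1424]
```

View pics/w14.png

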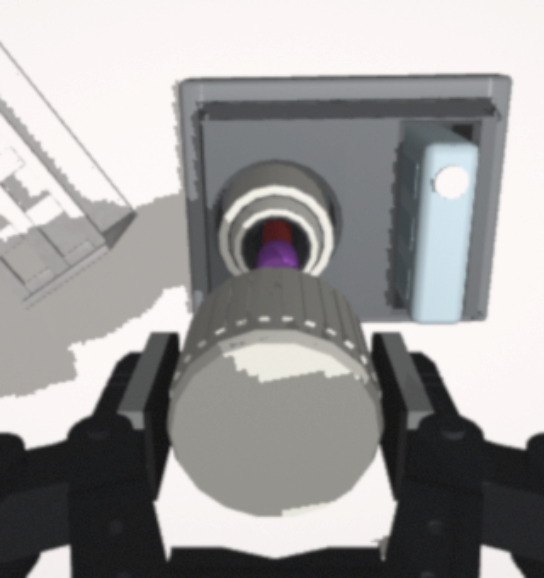

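>>> play_rows --commands '[{"tx": -0.0006, "ty": 0.0006, "tz": 0.016, "wx": 0, "wy": 0, "wz": 0}, {"tx": 0, "ty": 0, "tz": 0.015, "wx": 0, "wy": 0, "wz": 0}, {"tx": 0, "ty": 0, "tz": 0.015, "wx": 0, "wy": 0, "wz": 0}, {"tx": 0, "ty": 0, "tz": 0.015, "wx": 0, "wy": 0, "wz": 0}, {"tx": 0, "ty": 0, "tz": 0.012, "wx": 0, "wy": 0, "wz": 0}, {"tx": 0, "ty": 0, "tz": 0.01, "wx": 0, "wy": 0, "wz": 0}, {"tx": 0, "ty": 0, "tz": 0, "wx": 0, "wy": 0, "wz": 0}, {"tx": 0, "ty": 0, "tz": 0, "wx": 0, "wy": 0, "wz": 0}]'

```text
time: 36.17
eef_pos: [0.5682, -0.1558, 0.1606]
eef_rot: [[0.219, 0.976, -0.001], [0.976, -0.219, 0.0], [0.0, -0.001, -1.0]]
wrist_force: [0.2, -0.1, -0.1]
width: 0.0499
finger_force: 26.3
```

>>> play_rows --commands '[{"tx": 0.0008, "ty": 0, "tz": 0.003, "wx": 0, "wy": 0, "wz": 0}, {"tx": 0, "ty": 0, "tz": 0.001, "wx": 0, "wy": 0, "wz": 0}, {"tx": 0, "ty": 0, "tz": 0, "wx": 0, "wy": 0, "wz": 0}]'

```text
time: 36.55
eef_pos: [0.5682, -0.1549, 0.1563]
eef_rot: [[0.219, 0.976, -0.001], [0.976, -0.219, 0.0], [0.0, -0.001, -1.0]]
wrist_force: [-1.0, -0.7, -0.3]
width: 0.0496
finger_force: 26.3
```

>>> play_rows --commands '[{"tx": 0, "ty": 0, "tz": 0, "wx": 0, "wy": 0, "wz": 0}, {"tx": 0, "ty": 0, "tz": 0, "wx": 0, "wy": 0, "wz": 0}, {"tx": 0, "ty": 0, "tz": 0, "wx": 0, "wy": 0, "wz": 0}, {"tx": 0, "ty": 0, "tz": -0.02, "wx": 0, "wy": 0, "wz": 0}, {"tx": 0, "ty": 0, "tz": -0.04, "wx": 0, "wy": 0, "wz": 0}, {"tx": 0, "ty": 0, "tz": -0.04, "wx": 0, "wy": 0, "wz": 0}, {"tx": 0, "ty": 0, "tz": -0.03, "wx": 0, "wy": 0, "wz": 0}, {"tx": 0, "ty": 0, "tz": 0, "wx": 0, "wy": 0, "wz": 0}]' --fingers 0.075

```text
time: 37.55
eef_pos: [0.5694, -0.1553, 0.2889]
eef_rot: [[0.219, 0.976, 0.004], [0.976, -0.219, -0.0], [0.0, 0.004, -1.0]]
wrist_force: [0.3, -0.6, -0.3]
width: 0.0749
finger_force: 0.0
```

```bash
python3 - <<'E'
from h import *
s=env.get_state();show(s);print(s['qpos'])
ci=viewer.camera_info('wrist');im=np.asarray(viewer.capture('wrist'));ct=viewer.camera_info('scene')
cv2.imwrite('pics/w15.png',cv2.convertScaleAbs(cv2.cvtColor(im,cv2.COLOR_RGB2BGR),alpha=1.3))
r=sil('wrist','cap',proj(ci,[[.568,-.156,.09]])[0])
for z in (.066,.070,.075,.08): print(z,fit('cap',[(ci,r[0]['pixels'].astype(float))],[.568,-.156,0],z0=z,dp=(.005,.005,1e-4)))
E
```

```text
t 37.55 tcp [ 0.5694 -0.1553  0.2889] yaw y-axis deg -12.633859489464463 w 0.07491383867165366 F [ 0.2727 -0.6133 -0.2908] 0.0
[ 0.0707  0.3624  0.149   1.7133 -0.0604  1.0667  0.0187]
0.066 (array([ 0.5674, -0.1578,  0.    ]), np.float64(0.030842983253600402))
0.07 (array([ 0.5678, -0.1566,  0.0001]), np.float64(0.055353035564365084))
0.075 (array([ 0.5678, -0.1563, -0.    ]), np.float64(0.09557221419097155))
0.08 (array([ 0.5679, -0.1554,  0.    ]), np.float64(0.13768113782122932))
```

View pics/w15.png

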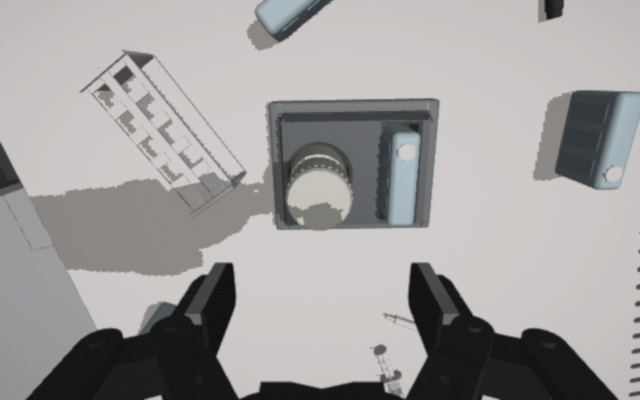

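The cap sits on the canister, at about (319,187). Next is the hood.

>>> play_rows --commands '[{"tx": 0.0489, "ty": -0.0051, "tz": 0, "wx": 0, "wy": 0, "wz": 0}, {"tx": 0.0489, "ty": -0.0051, "tz": 0, "wx": 0, "wy": 0, "wz": 0}, {"tx": 0.0489, "ty": -0.0051, "tz": 0, "wx": 0, "wy": 0, "wz": 0}, {"tx": 0.0489, "ty": -0.0051, "tz": 0, "wx": 0, "wy": 0, "wz": 0}, {"tx": 0.0489, "ty": -0.0051, "tz": 0, "wx": 0, "wy": 0, "wz": 0}, {"tx": 0.0489, "ty": -0.0051, "tz": 0, "wx": 0, "wy": 0, "wz": 0}, {"tx": 0, "ty": 0, "tz": 0, "wx": 0, "wy": 0, "wz": 9.55}, {"tx": 0, "ty": 0, "tz": 0, "wx": 0, "wy": 0, "wz": 9.55}, {"tx": 0, "ty": 0, "tz": 0, "wx": 0, "wy": 0, "wz": 9.55}, {"tx": 0, "ty": 0, "tz": 0, "wx": 0, "wy": 0, "wz": 9.55}, {"tx": 0, "ty": 0, "tz": 0, "wx": 0, "wy": 0, "wz": 9.55}, {"tx": 0, "ty": 0, "tz": 0, "wx": 0, "wy": 0, "wz": 9.55}, {"tx": 0, "ty": 0, "tz": 0, "wx": 0, "wy": 0, "wz": 9.55}, {"tx": 0, "ty": 0, "tz": 0, "wx": 0, "wy": 0, "wz": 9.55}, {"tx": 0, "ty": 0, "tz": 0, "wx": 0, "wy": 0, "wz": 0}, {"tx": 0, "ty": 0, "tz": 0, "wx": 0, "wy": 0, "wz": 0}]' --fingers 0.05

```text
time: 39.65
eef_pos: [0.6023, 0.1381, 0.2854]
eef_rot: [[1.0, 0.021, -0.003], [0.021, -1.0, -0.0], [-0.003, 0.0, -1.0]]
wrist_force: [-0.9, -0.2, 0.2]
width: 0.05
finger_force: 0.0
```

```bash
python3 - <<'E'
from h import *
ci,im=wfit({'hood':(.6035,.1375,.02)})
p=(.6035,.1375,.02);vis=cv2.convertScaleAbs(cv2.cvtColor(np.asarray(im),cv2.COLOR_RGB2BGR),alpha=1.8)
for part in M['hood']:
    P=np.array(part);c,s=np.cos(p[2]),np.sin(p[2]);W=np.c_[p[0]+c*P[:,0]-s*P[:,1],p[1]+s*P[:,0]+c*P[:,1],P[:,2]]
    t=W[P[:,2]==P[:,2].max()][[0,1,3,2]];cv2.polylines(vis,[np.round(proj(ci,t)).astype(np.int32)],True,(0,0,255),1)
cv2.imwrite('pics/w16.png',vis)
goto([.6035,.1375,.176],-88.9)
E
```

```text
hood sc 0.70 px [322. 172.] exp [322. 169.] fit [0.6049 0.1371] yaw 1.8 cost 0.055
t 39.75 tcp [0.6025 0.138  0.2859] yaw y-axis deg -88.89355459886646 w 0.04982962700803824 F [ 0.158  -0.7751  0.0042] 0.0
q [-0.5438  0.4241  0.3312  1.6524 -0.152   1.0923 -1.721 ]
shift [0.0012 0.0006 0.1099] rot [-0.0109  0.1116  0.0065]
```

View pics/w16.png

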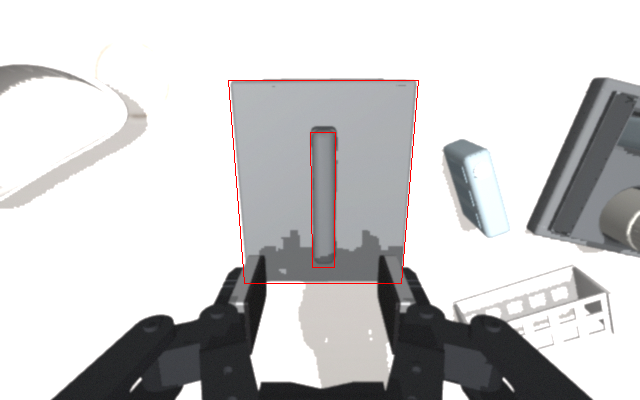

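>>> play_rows --commands '[{"tx": 0.002, "ty": 0.0007, "tz": 0, "wx": 0, "wy": 0, "wz": -0.4}, {"tx": 0, "ty": 0, "tz": 0.037, "wx": 0, "wy": 0, "wz": 0}, {"tx": 0, "ty": 0, "tz": 0.037, "wx": 0, "wy": 0, "wz": 0}, {"tx": 0, "ty": 0, "tz": 0.034, "wx": 0, "wy": 0, "wz": 0}, {"tx": 0, "ty": 0, "tz": 0, "wx": 0, "wy": 0, "wz": 0}, {"tx": 0, "ty": 0, "tz": 0, "wx": 0, "wy": 0, "wz": 0}]'

```text
time: 40.5
eef_pos: [0.6053, 0.1373, 0.1796]
eef_rot: [[1.0, 0.024, 0.0], [0.024, -1.0, 0.001], [0.0, -0.001, -1.0]]
wrist_force: [1.1, -1.1, 0.2]
width: 0.0497
finger_force: 0.0
```

>>> play_rows --commands '[{"tx": 0, "ty": 0, "tz": 0, "wx": 0, "wy": 0, "wz": 0}, {"tx": 0, "ty": 0, "tz": 0, "wx": 0, "wy": 0, "wz": 0}, {"tx": 0, "ty": 0, "tz": 0, "wx": 0, "wy": 0, "wz": 0}, {"tx": 0, "ty": 0, "tz": 0, "wx": 0, "wy": 0, "wz": 0}, {"tx": 0, "ty": 0, "tz": 0, "wx": 0, "wy": 0, "wz": 0}, {"tx": 0, "ty": 0, "tz": 0, "wx": 0, "wy": 0, "wz": 0}]' --fingers 0.004 --newtons 70

```text
time: 41.25
eef_pos: [0.6051, 0.1367, 0.1795]
eef_rot: [[1.0, 0.023, 0.0], [0.023, -1.0, 0.0], [0.0, -0.0, -1.0]]
wrist_force: [-0.3, -2.9, 6.6]
width: 0.0143
finger_force: 70.1
```

```bash
python3 - <<'E'
from h import *
s=env.get_state();wfit({'hood':(.6045,.1373,.025)})
print('hood in tool',tool(s,[.6045,.1373,0]))
goto([.6003,-.1633,.2],-102.6)
E
```

```text
hood sc 0.98 px [322. 191.] exp [321. 212.] fit [0.6048 0.137 ] yaw 1.5 cost 0.361
hood in tool [-0.0007 -0.0005  0.1795]
t 41.35 tcp [0.6051 0.1368 0.1794] yaw y-axis deg -88.65995366745697 w 0.01443310884055464 F [-1.3584 -2.0675  6.028 ] 70.08001327514648
q [-0.5146  0.5405  0.2992  1.747  -0.1978  0.8831 -1.677 ]
shift [-0.0118  0.2999 -0.0206] rot [-0.0163 -0.0214 13.94  ]
```

>>> play_rows --commands '[{"tx": 0, "ty": 0, "tz": -0.02, "wx": 0, "wy": 0, "wz": 0}, {"tx": 0, "ty": 0, "tz": -0.03, "wx": 0, "wy": 0, "wz": 0}, {"tx": 0, "ty": 0, "tz": -0.035, "wx": 0, "wy": 0, "wz": 0}, {"tx": 0, "ty": 0, "tz": -0.035, "wx": 0, "wy": 0, "wz": 0}, {"tx": 0, "ty": 0, "tz": -0.02, "wx": 0, "wy": 0, "wz": 0}, {"tx": 0, "ty": 0, "tz": 0, "wx": 0, "wy": 0, "wz": 7.0}, {"tx": 0, "ty": 0, "tz": 0, "wx": 0, "wy": 0, "wz": 6.9}, {"tx": 0.0077, "ty": 0.03675, "tz": 0, "wx": 0, "wy": 0, "wz": 0}, {"tx": 0.0077, "ty": 0.03675, "tz": 0, "wx": 0, "wy": 0, "wz": 0}, {"tx": 0.0077, "ty": 0.03675, "tz": 0, "wx": 0, "wy": 0, "wz": 0}, {"tx": 0.0077, "ty": 0.03675, "tz": 0, "wx": 0, "wy": 0, "wz": 0}, {"tx": 0.0077, "ty": 0.03675, "tz": 0, "wx": 0, "wy": 0, "wz": 0}, {"tx": 0.0077, "ty": 0.03675, "tz": 0, "wx": 0, "wy": 0, "wz": 0}, {"tx": 0.0077, "ty": 0.03675, "tz": 0, "wx": 0, "wy": 0, "wz": 0}, {"tx": 0.0077, "ty": 0.03675, "tz": 0, "wx": 0, "wy": 0, "wz": 0}, {"tx": 0, "ty": 0, "tz": 0, "wx": 0, "wy": 0, "wz": 0}, {"tx": 0, "ty": 0, "tz": 0, "wx": 0, "wy": 0, "wz": 0}, {"tx": 0, "ty": 0, "tz": 0, "wx": 0, "wy": 0, "wz": 0}]'

```text
time: 43.6
eef_pos: [0.6012, -0.1613, 0.3178]
eef_rot: [[0.977, -0.215, -0.002], [-0.215, -0.977, 0.001], [-0.002, -0.001, -1.0]]
wrist_force: [0.6, 0.4, -3.0]
width: 0.0143
finger_force: 68.9
```

```bash
python3 - <<'E'
from h import *
goto([.601,-.1635,.2],-102.6)
im=np.asarray(viewer.capture('scene'));ci=viewer.camera_info('scene')
vis=cv2.convertScaleAbs(cv2.cvtColor(im,cv2.COLOR_RGB2BGR),alpha=1.8)
cv2.imwrite('pics/s2.png',cv2.resize(vis[100:320,250:530],(764,600),interpolation=cv2.INTER_CUBIC))
r=viewer.silhouettes('scene','hood')[0];z=env.get_state()['eef_pos'][2]-.1794
print(fit('hood',[(ci,r['pixels'].astype(float))],[.6003,-.1633,-.22],z0=z,dp=(.005,.005,.05)))
E
```

```text
t 43.6 tcp [ 0.6012 -0.1613  0.3178] yaw y-axis deg -102.40192650659658 w 0.014336741264555567 F [ 0.5941  0.4043 -3.0455] 68.90086770057678
q [-0.1544  0.4186  0.473   1.6087 -0.2037  1.1656 -1.4226]
shift [0.0005 0.0023 0.1178] rot [-0.0481  0.1201  0.1981]
(array([ 0.5996, -0.1609, -0.2177]), np.float64(0.056920298117400916))
```

View pics/s2.png

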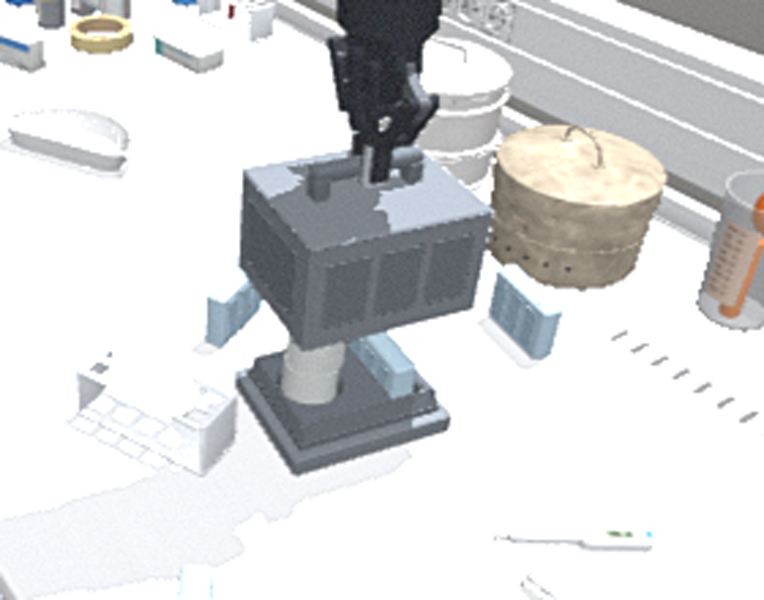

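>>> play_rows --commands '[{"tx": 0.0005, "ty": 0.0022, "tz": 0.015, "wx": 0, "wy": 0, "wz": 0.2}, {"tx": 0, "ty": 0, "tz": 0.02, "wx": 0, "wy": 0, "wz": 0}, {"tx": 0, "ty": 0, "tz": 0.02, "wx": 0, "wy": 0, "wz": 0}, {"tx": 0, "ty": 0, "tz": 0.02, "wx": 0, "wy": 0, "wz": 0}, {"tx": 0, "ty": 0, "tz": 0.01, "wx": 0, "wy": 0, "wz": 0}, {"tx": 0, "ty": 0, "tz": 0.008, "wx": 0, "wy": 0, "wz": 0}, {"tx": 0, "ty": 0, "tz": 0, "wx": 0, "wy": 0, "wz": 0}, {"tx": 0, "ty": 0, "tz": 0, "wx": 0, "wy": 0, "wz": 0}]'

```text
time: 44.7
eef_pos: [0.6013, -0.1654, 0.2258]
eef_rot: [[0.975, -0.22, -0.0], [-0.22, -0.975, 0.0], [-0.0, -0.0, -1.0]]
wrist_force: [-0.4, 0.3, -2.8]
width: 0.0141
finger_force: 68.8
```

>>> play_rows --commands '[{"tx": 0, "ty": -0.0015, "tz": 0.006, "wx": 0, "wy": 0, "wz": 0}, {"tx": 0, "ty": 0, "tz": 0.006, "wx": 0, "wy": 0, "wz": 0}, {"tx": 0, "ty": 0, "tz": 0.006, "wx": 0, "wy": 0, "wz": 0}, {"tx": 0, "ty": 0, "tz": 0.005, "wx": 0, "wy": 0, "wz": 0}, {"tx": 0, "ty": 0, "tz": 0, "wx": 0, "wy": 0, "wz": 0}, {"tx": 0, "ty": 0, "tz": 0, "wx": 0, "wy": 0, "wz": 0}]'

```text
time: 45.45
eef_pos: [0.6013, -0.1638, 0.2023]
eef_rot: [[0.975, -0.22, -0.001], [-0.22, -0.975, 0.0], [-0.001, 0.0, -1.0]]
wrist_force: [0.7, -0.3, -3.3]
width: 0.0142
finger_force: 68.9
```

Free of contact, 3 mm above the ledge. Lower, release and retreat.

>>> play_rows --commands '[{"tx": 0, "ty": 0, "tz": 0.002, "wx": 0, "wy": 0, "wz": 0}, {"tx": 0, "ty": 0, "tz": 0.001, "wx": 0, "wy": 0, "wz": 0}, {"tx": 0, "ty": 0, "tz": 0, "wx": 0, "wy": 0, "wz": 0}]'

```text
time: 45.82
eef_pos: [0.6012, -0.1641, 0.1996]
eef_rot: [[0.975, -0.221, -0.001], [-0.221, -0.975, 0.0], [-0.001, 0.0, -1.0]]
wrist_force: [-3.1, -2.0, 1.6]
width: 0.0144
finger_force: 69.6
```

>>> play_rows --commands '[{"tx": 0, "ty": 0, "tz": 0, "wx": 0, "wy": 0, "wz": 0}, {"tx": 0, "ty": 0, "tz": 0, "wx": 0, "wy": 0, "wz": 0}, {"tx": 0, "ty": 0, "tz": 0, "wx": 0, "wy": 0, "wz": 0}, {"tx": 0, "ty": 0, "tz": -0.015, "wx": 0, "wy": 0, "wz": 0}, {"tx": 0, "ty": 0, "tz": -0.03, "wx": 0, "wy": 0, "wz": 0}, {"tx": 0, "ty": 0, "tz": -0.04, "wx": 0, "wy": 0, "wz": 0}, {"tx": 0, "ty": 0, "tz": -0.04, "wx": 0, "wy": 0, "wz": 0}, {"tx": 0, "ty": 0, "tz": 0, "wx": 0, "wy": 0, "wz": 0}, {"tx": 0, "ty": 0, "tz": 0, "wx": 0, "wy": 0, "wz": 0}]' --fingers 0.05

```text
time: 46.95
eef_pos: [0.6012, -0.1637, 0.3244]
eef_rot: [[0.975, -0.22, -0.001], [-0.22, -0.975, 0.001], [-0.001, -0.0, -1.0]]
wrist_force: [0.1, -0.2, 0.0]
width: 0.0504
finger_force: 0.0
```

```bash
python3 - <<'E'
from h import *
show(env.get_state())
im=np.asarray(viewer.capture('scene'));ci=viewer.camera_info('scene')
vis=cv2.convertScaleAbs(cv2.cvtColor(im,cv2.COLOR_RGB2BGR),alpha=1.8)
cv2.imwrite('pics/s3.png',cv2.resize(vis[150:320,280:500],(776,600),interpolation=cv2.INTER_CUBIC))
r=viewer.silhouettes('scene','hood')[0]
for z in(.015,.02,.026): print(z,fit('hood',[(ci,r['pixels'].astype(float))],[.6003,-.1633,-.22],z0=z,dp=(.005,.005,.05)))
E
```

```text
t 46.95 tcp [ 0.6012 -0.1637  0.3244] yaw y-axis deg -102.71986747068694 w 0.050379784064064397 F [ 0.0636 -0.1747  0.026 ] 0.0
0.015 (array([ 0.604 , -0.161 , -0.2332]), np.float64(0.01925486157387775))
0.02 (array([ 0.6   , -0.1645, -0.2363]), np.float64(0.025359746370226772))
0.026 (array([ 0.5944, -0.1699, -0.2363]), np.float64(0.040359443468427535))
```

View pics/s3.png

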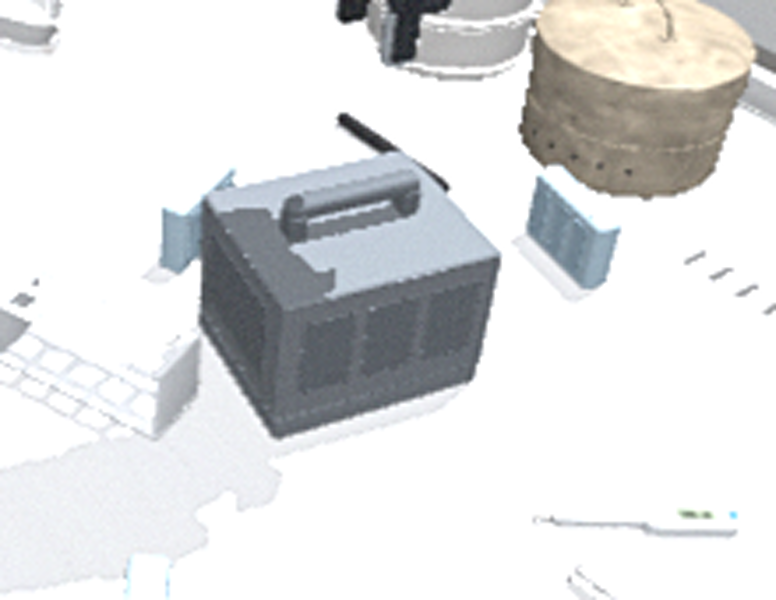

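The hood sits flush and level on the ledge, and the gripper is clear. Handing in.

```bash
python3 -c "
from bench import env
print(env.job_done())"
```

```text
the job is handed in; nothing more can be done
None
```

I packed the box and handed the job in at about 47 s of the 147 s allowed. The canister, cold block, tube, cap and hood all look seated in the camera views; handing in returned no verdict.

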